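# Transfer microscope objectives to the tray in reverse order

## Robot

A 7-joint arm with a two-finger parallel gripper is mounted at the origin on the work surface. World frame = base frame: x ahead of the robot, y to its left, z up, the work surface at z = 0. Lengths are in m, angles in degrees, forces in N, time in s.
With the tool pointing down it reaches from about 0.4 to 0.85 m from the base axis. Payload 4.5 kg.
Tool frame: the origin (TCP) lies midway between the tips of the shut fingers; the grasp point (between the pads) lies 19 mm behind it (grasp_offset is the z of the grasp point in the tool frame, in m); z points along the fingers, y is the direction in which the jaws open and shut (so a half turn about z gives the same grasp; the last joint's range is limited). The gripper opens to 88 mm and grips with 3 to 60 N. Pads are 18 mm wide; open, the fingers measure 123 mm over their backs; the gripper's body (75 mm by 187 mm) begins 45 mm behind the grasp point.
Start: joints at [66.566, 39.483, -11.15, 89.685, 9.013, 51.709, -12.324], TCP at [0.268, -0.565, 0.204] pointing down, gripper open.
Joint ranges: [-172.22, 172.22], [-26.19, 119.32], [-84.43, 86.54], [7.71, 146.69], [-57.33, 237.33], [2.42, 119.75], [-152.13, 152.13]. Speed limits (degrees/s): [147.25, 147.25, 180, 180, 180, 180, 180].

## Interface

Orientations are given as [roll, pitch, yaw] about the fixed x, y, z axes, in that order (R = Rz(yaw) Ry(pitch) Rx(roll)).
In Python, from rig import * gives the robot as it stands.
- The arm moves only by the tool apply_moves, never from a script. Its arguments are lists of equal length, an entry for each row: "rotation": the turn, a rotation vector about the tool's x, y, z in degrees, a list of three; "travel": the shift along the tool's x, y, z in cm, a list of three; "jaw": the gripper command: -1 is fully open, 1 is shut, values between are in proportion. In form: {"rotation": [[rx, ry, rz], ...], "travel": [[dx, dy, dz], ...], "jaw": [jaw, ...]}. A call has 1 to 10 rows; each row shifts and turns the commanded pose from where the row before left it, along the tool's axes as they then stand; what a row does not reach is not made up. A row lasts 1/10 s, in which the tool goes at most 50 mm and 8.59 degrees, less where a joint would pass 70% of its speed; a pose out of reach is approached as far as the arm can. A call with a gripper value outside its range is refused whole. The fingers move at their own pace and stop on an object; the grip force is fixed at half the most. Time passes only in rows, so rows that do not move let the fingers close. It gives the time, the measured TCP pose, the force and the opening at its end, in the units of the state.
- get_state(): the state, without advancing time (a new reading comes with each control period).
- read_camera(name): name is "scene" or "top"; returns a dict with "pixels" (400x640x3 uint8, red, green, blue), "vfov" (degrees; the focal length in pixels is half the picture's height over the tangent of half this angle, whatever the lens; pixels are square), "cx", "cy" (the principal point, pixels), "k1" (the pictures are not rectified: a ray, as slopes to the right and down, at radius r is drawn at 1 + k1 r^2 times it, then the intrinsics apply), "camera_from_world" (4x4, takes a point from world to camera coordinates). Camera axes: x right, y up, looking along -z (the intrinsics and any distortion apply to the point x, -y, -z); pixel columns grow to the right and rows downward; lengths in m; the calibration is good to about 2 mm. A picture is of the moment at which its call begins. There is no depth.
- finish_job(): hands the job in, once; it reports no verdict.
Trained networks look in the newest picture that a camera, given by its name, has taken for a name from the list of things; names that differ only in an ending like _2 or _b are one class to them, and where a whole thing is asked for, a point or a joint stands for the part that bears it (a point fixed in the world has none). Each returns a list of dicts, best first, with "conf" (0 to 1); they miss things now and then, are a little off and sometimes report something else, mostly with a low value. They report only what shows in the picture. A call takes as long as a camera call. They do not tell look-alikes from the thing itself.
- search_frame(thing, camera): "location" ([x, y, z] in m, in world coordinates, good to about 4 mm: the middle of the surface that is visible of it).
The state is a dict: "time": time; "joint_pos": joint angles; "joint_velocities": joint speeds; "effort": joint torques, N m; "tcp_pos": TCP position; "tool_rot": TCP orientation; "ft_force": force on the tool from outside, world axes, zero at the start; "ft_torque": the same for the moment, N m; "finger_gap": finger opening in m.
Only numpy, scipy, OpenCV 4.12 (cv2) and the standard library are available. Lean on these libraries where they do the work, as an engineer would, in place of code of your own. Each camera call takes 0.05 s, during which the arm holds its last target.

## Task

Move the four microscope objectives from the old rack (black holders on an aluminium base) into the white tray, one in each pocket, in reverse order: the tray will be put away turned end for end, so the lens that now stands nearest the robot end of its row must go into the tray's far pocket, the second into the second from the far end, and so on, the farthest one into the nearest pocket. They are precision optics: keep each upright and set it down on the pocket floor rather than dropping it, and leave all four standing free.

Things in the scene. Friction and masses are not known exactly. Their poses are not given: they have to be found in the camera images.
- lens_short: Loose microscope objective, the shortest and blunt: steel barrel 30 mm across (from 10 to 44 mm above its underside), flat wide nose with a dark front lens, 50 mm tall, about 80 g. All four stand upright on a brass foot 26 mm across and 10 mm high. Origin: centre of the underside, z up; round, so its yaw means nothing. Starts in holder_short.
- lens_cone: Loose microscope objective, steel barrel 27 mm across (from 10 to 44 mm above its underside) that tapers in a plain cone to a small 12 mm nose, 60 mm tall, about 100 g. All four stand upright on a brass foot 26 mm across and 10 mm high. Origin: centre of the underside, z up; round, so its yaw means nothing. Starts in holder_cone.
- lens_slim: Loose microscope objective, the tallest and thinnest: steel barrel 24 mm across (from 10 to 50 mm above its underside), then a straight 16 mm nose, 74 mm tall, about 110 g. All four stand upright on a brass foot 26 mm across and 10 mm high. Origin: centre of the underside, z up; round, so its yaw means nothing. Starts in holder_slim.
- lens_wide: Loose microscope objective, the fattest: steel barrel 38 mm across (from 10 to 48 mm above its underside), then a flat shoulder and a straight 22 mm nose, 64 mm tall, about 180 g. All four stand upright on a brass foot 26 mm across and 10 mm high. Origin: centre of the underside, z up; round, so its yaw means nothing. Starts in holder_wide.
- holder_short: Black holder block of the old rack, 58 x 68 x 9 mm, fixed, with one square open pocket 46 mm wide whose floor is 3 mm and whose rim is 9 mm above its underside. lens_short starts in it; it stays put and so remembers where in the row that lens stood. Origin: centre of the underside; x along the row. The four holders look alike.
- holder_cone: Black holder block of the old rack, 58 x 68 x 9 mm, fixed, with one square open pocket 46 mm wide whose floor is 3 mm and whose rim is 9 mm above its underside. lens_cone starts in it; it stays put and so remembers where in the row that lens stood. Origin: centre of the underside; x along the row. The four holders look alike.
- holder_slim: Black holder block of the old rack, 58 x 68 x 9 mm, fixed, with one square open pocket 46 mm wide whose floor is 3 mm and whose rim is 9 mm above its underside. lens_slim starts in it; it stays put and so remembers where in the row that lens stood. Origin: centre of the underside; x along the row. The four holders look alike.
- holder_wide: Black holder block of the old rack, 58 x 68 x 9 mm, fixed, with one square open pocket 46 mm wide whose floor is 3 mm and whose rim is 9 mm above its underside. lens_wide starts in it; it stays put and so remembers where in the row that lens stood. Origin: centre of the underside; x along the row. The four holders look alike.
- rail: Old rack: fixed aluminium base plate 256 x 74 x 4 mm carrying the four black holders in a row, centres 62 mm apart (at x = -93, -31, 31, 93 mm in its frame, y = 0, holder undersides 4 mm above its underside). Origin: centre of the underside; x along the row, pointing away from the robot (within about 0.25 rad).
- tray: New rack: fixed white tray 250 x 68 x 10 mm with four open square pockets 46 mm wide in a row, pocket centres at x = -93, -31, 31, 93 mm, y = 0 in its frame; pocket floor 4 mm and rim 10 mm above its underside. Origin: centre of the underside; x along the row, pointing away from the robot (within about 0.25 rad), so the pocket at -93 mm is the nearest to the robot.
Mind the look-alikes: they are no part of the job. What is shaped like the lens_short but blue is not meant.

How it is judged (in metres and radians):
At the end, for the whole second after the job is handed in: Each objective stands free, upright (within 0.1 rad) and at rest on a tray pocket floor (at most 3.5 mm above it), within 14 mm of the pocket centre in tray x and y; the order along the tray x is the reverse of the starting order along the old rack x (((x of holder_short in the frame of rail between -0.113 and -0.073 m and x of lens_short in the frame of tray between 0.079 and 0.107 m) or (x of holder_short in the frame of rail between -0.051 and -0.011 m and x of lens_short in the frame of tray between 0.017 and 0.045 m) or (x of holder_short in the frame of rail between 0.011 and 0.051 m and x of lens_short in the frame of tray between -0.045 and -0.017 m) or (x of holder_short in the frame of rail between 0.073 and 0.113 m and x of lens_short in the frame of tray between -0.107 and -0.079 m)) and y of lens_short in the frame of tray between -0.014 and 0.014 m and z of lens_short in the frame of tray between 0 and 0.0075 m and angle between each of lens_short, lens_cone, lens_slim, lens_wide's own z axis and vertical below 0.1 rad and linear speed of each of lens_short, lens_cone, lens_slim, lens_wide below 0.02 m/s and ((x of holder_cone in the frame of rail between -0.113 and -0.073 m and x of lens_cone in the frame of tray between 0.079 and 0.107 m) or (x of holder_cone in the frame of rail between -0.051 and -0.011 m and x of lens_cone in the frame of tray between 0.017 and 0.045 m) or (x of holder_cone in the frame of rail between 0.011 and 0.051 m and x of lens_cone in the frame of tray between -0.045 and -0.017 m) or (x of holder_cone in the frame of rail between 0.073 and 0.113 m and x of lens_cone in the frame of tray between -0.107 and -0.079 m)) and y of lens_cone in the frame of tray between -0.014 and 0.014 m and z of lens_cone in the frame of tray between 0 and 0.0075 m and ((x of holder_slim in the frame of rail between -0.113 and -0.073 m and x of lens_slim in the frame of tray between 0.079 and 0.107 m) or (x of holder_slim in the frame of rail between -0.051 and -0.011 m and x of lens_slim in the frame of tray between 0.017 and 0.045 m) or (x of holder_slim in the frame of rail between 0.011 and 0.051 m and x of lens_slim in the frame of tray between -0.045 and -0.017 m) or (x of holder_slim in the frame of rail between 0.073 and 0.113 m and x of lens_slim in the frame of tray between -0.107 and -0.079 m)) and y of lens_slim in the frame of tray between -0.014 and 0.014 m and z of lens_slim in the frame of tray between 0 and 0.0075 m and ((x of holder_wide in the frame of rail between -0.113 and -0.073 m and x of lens_wide in the frame of tray between 0.079 and 0.107 m) or (x of holder_wide in the frame of rail between -0.051 and -0.011 m and x of lens_wide in the frame of tray between 0.017 and 0.045 m) or (x of holder_wide in the frame of rail between 0.011 and 0.051 m and x of lens_wide in the frame of tray between -0.045 and -0.017 m) or (x of holder_wide in the frame of rail between 0.073 and 0.113 m and x of lens_wide in the frame of tray between -0.107 and -0.079 m)) and y of lens_wide in the frame of tray between -0.014 and 0.014 m and z of lens_wide in the frame of tray between 0 and 0.0075 m); the robot touches nothing.
It fails at once if an objective is laid or knocked over (leans more than 0.5 rad) (angle between any of lens_short, lens_cone, lens_slim, lens_wide's own z axis and vertical above 0.5 rad).
It fails at once if an objective is dropped or thrown (faster than 0.6 m/s while no finger touches it: a fall of about 2 cm) ((linear speed of lens_short above 0.6 m/s and contact force between the fingers and lens_short below 0.02 N) or (linear speed of lens_cone above 0.6 m/s and contact force between the fingers and lens_cone below 0.02 N) or (linear speed of lens_slim above 0.6 m/s and contact force between the fingers and lens_slim below 0.02 N) or (linear speed of lens_wide above 0.6 m/s and contact force between the fingers and lens_wide below 0.02 N)).
It also fails if it takes over 112 s, if anything falls off the work surface, if the arm or the gripper's body presses on something with over 40 N, if the wrist force passes 120 N, or if a joint passes its speed limit or range.

## Working session

There is one attempt and no reset: what is moved stays moved. The work goes in short steps, Python scripts to look and compute and a tool call to move; the robot and the scene stay as the last step left them, time stands still between calls to the robot, and variables do not carry over. Pictures are saved under pics/ and viewed, and the job is handed in when it is done.

Besides the shell and the picture viewer there is one more tool, called after "Request:" as a command line: name --argument value ..., lists and objects as JSON in quotes. apply_moves: Moves the arm, as the interface text tells. Its arguments: {"type":"object","properties":{"rotation":{"type":"array","items":{"type":"array","items":{"type":"number"}}},"travel":{"type":"array","items":{"type":"array","items":{"type":"number"}}},"jaw":{"type":"array","items":{"type":"number"}}},"required":["rotation","travel","jaw"]}

```bash
ls; mkdir -p pics; python3 - <<'E'
from rig import *
import cv2
print(get_state())
for n in("scene","top"):
    c=read_camera(n); cv2.imwrite(f"pics/{n}0.png",c["pixels"][:,:,::-1]); print(n,c["vfov"],c["cx"],c["cy"],c["k1"],c["camera_from_world"].tolist() if hasattr(c["camera_from_world"],'tolist') else c["camera_from_world"])
    for t in["lens_short","lens_cone","lens_slim","lens_wide","tray","rail","holder_short"]:
        print(t,[(round(d["conf"],2),[round(float(v),4) for v in d["location"]]) for d in search_frame(t,n)])
print(get_state()["time"])
E
```

```text
pics
{'time': 0.0, 'joint_pos': array([ 66.56667117,  39.5337269 , -11.14644597,  89.74485159,
         9.01163524,  51.70771599, -12.32665765]), 'joint_velocities': array([-0.04589347, -0.03687677,  0.04030088,  0.03970467, -0.00116249,
        0.0250819 ,  0.00848896]), 'effort': array([-6.47214874e-04, -5.27564228e+01, -1.26708124e+00, -1.53428292e+01,
       -5.26438805e-02,  6.60439662e-03,  2.01096427e-04]), 'tcp_pos': array([ 0.2674634 , -0.56411392,  0.20270496]), 'tool_rot': array([-1.79895698e+02,  5.51087230e-03,  2.53730577e+01]), 'ft_force': array([-0.79317148,  0.81610844, -0.72427116]), 'ft_torque': array([-0.00603412,  0.05099237,  0.02449798]), 'finger_gap': 0.08793879954595166}
scene 53.40527797789344 316.1718228879586 208.29607829553126 -0.07140272869050981 [[-0.2012602558426623, 0.9794520417708359, 0.012961762576389176, 0.10700575450671665], [-0.5880542601249059, -0.1313963647590223, 0.7980771782710386, 0.264849138195867], [0.7833814502316834, 0.15299899737924594, 0.602415811739574, -1.167143228891972], [0.0, 0.0, 0.0, 1.0]]
lens_short [(0.66, [0.4512, -0.1096, 0.
[... 601 characters left out ...]
386880803566, -0.5164201889024315], [-0.12003495601383486, -0.03316609812418589, 0.9922155104965723, -0.798730010862864], [0.0, 0.0, 0.0, 1.0]]
lens_short [(0.76, [0.4446, -0.1121, 0.0565]), (0.62, [0.3575, -0.0512, 0.0496])]
lens_cone [(0.81, [0.4979, -0.1244, 0.0579]), (0.41, [0.5136, -0.1174, 0.0045])]
lens_slim [(0.75, [0.4408, -0.1136, 0.0594]), (0.72, [0.5539, -0.1309, 0.0591]), (0.62, [0.443, -0.1187, 0.0131]), (0.47, [0.525, 0.1866, 0.0066]), (0.23, [0.6249, -0.1388, 0.052])]
lens_wide [(0.73, [0.6254, -0.1413, 0.0501])]
tray [(0.61, [0.5283, 0.1899, 0.008])]
rail [(0.8, [0.5149, -0.116, 0.0044]), (0.63, [0.4433, -0.1167, 0.0133])]
holder_short [(0.89, [0.4427, -0.1159, 0.0133])]
0.8
```

View pics/scene0.png

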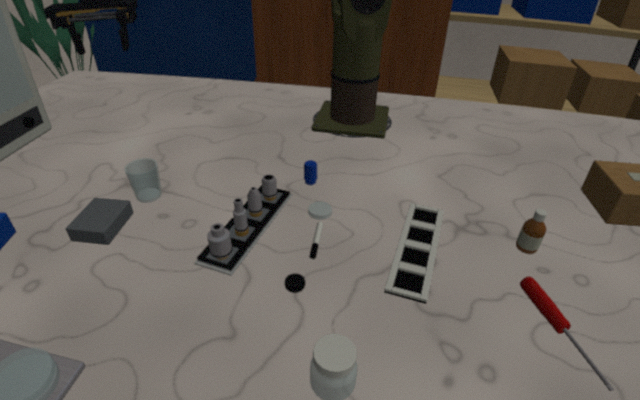

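View pics/top0.png

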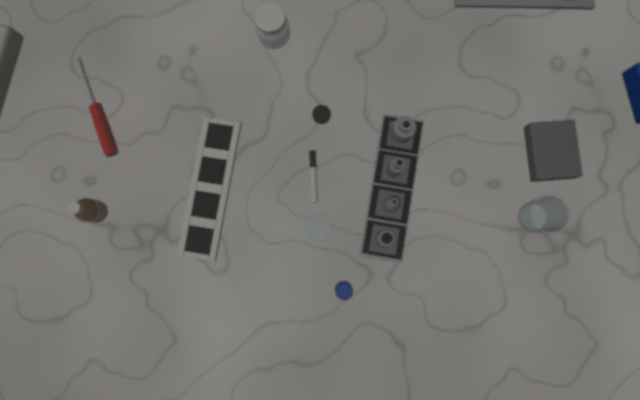

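The top picture shows the rack at about (393,188), with short, cone, slim, wide from near (385,238) to far (403,128). The tray is at about (210,190), and the blue look-alike at (344,290) is not part of the job. Next I'll fit the poses.

```bash
cat > h.py <<'E'
import numpy as np, cv2
from rig import *
def proj(c,P):
    P=np.atleast_2d(P); q=(np.array(c["camera_from_world"])@np.c_[P,np.ones(len(P))].T)[:3]
    u,v=q[0]/-q[2],-q[1]/-q[2]; r2=u*u+v*v; s=1+c["k1"]*r2
    f=200/np.tan(np.radians(c["vfov"]/2)); return np.c_[c["cx"]+f*u*s,c["cy"]+f*v*s]
def back(c,px,z):
    f=200/np.tan(np.radians(c["vfov"]/2)); d=(np.atleast_2d(px)-[c["cx"],c["cy"]])/f; x=d.copy()
    for _ in range(20): x=d/(1+c["k1"]*(x**2).sum(1,keepdims=True))
    M=np.array(c["camera_from_world"]);R=M[:3,:3];o=-R.T@M[:3,3]
    r=np.c_[x[:,0],-x[:,1],-np.ones(len(x))]@R
    return o+r*((z-o[2])/r[:,2])[:,None]
E
python3 - <<'E'
from h import *
c=read_camera("top");im=c["pixels"][:,:,::-1]
s=read_camera("scene");im2=s["pixels"][:,:,::-1]
def crop(i,x0,y0,x1,y1,k): return cv2.resize(i[y0:y1,x0:x1],None,fx=k,fy=k,interpolation=cv2.INTER_CUBIC)
def st(i): return cv2.convertScaleAbs(i,alpha=1.6)
a=crop(im,170,110,250,270,3.7);b=crop(im,350,105,430,265,3.7)
cv2.imwrite("pics/topcrop.png",st(np.hstack([a,b])))
cv2.imwrite("pics/sccrop.png",np.hstack([crop(im2,190,165,300,275,3.6),crop(im2,370,195,460,305,3.6)]))
# tray dark pockets -> centroids
for n,cc,i,(x0,y0,x1,y1) in(("top",c,im,(170,110,250,270)),("scene",s,im2,(380,200,445,302))):
    g=cv2.cvtColor(i,cv2.COLOR_BGR2GRAY); m=np.zeros_like(g); m[y0:y1,x0:x1]=(g[y0:y1,x0:x1]<(50 if n=="top" else 70))*255
    N,l,stt,cen=cv2.connectedComponentsWithStats(m)
    for k in range(1,N):
        if stt[k,4]>60: print(n,stt[k],cen[k],back(cc,cen[k],.006)[0])
E
```

```text
top [206 125  25  24 478] [218.35146444 136.35564854] [0.62281117 0.17605434 0.006     ]
top [199 158  26  25 502] [211.80876494 170.0936255 ] [0.56157456 0.18548976 0.006     ]
top [193 192  26  26 515] [205.28737864 204.46796117] [0.50022611 0.19480256 0.006     ]
top [186 227  26  26 521] [198.64491363 239.53550864] [0.43858193 0.20426369 0.006     ]
scene [413 208  24  16 267] [424.66666667 215.53183521] [0.43799525 0.20182161 0.006     ]
scene [407 226  26  18 325] [420.06461538 234.63384615] [0.49961064 0.19250642 0.006     ]
scene [401 246  28  21 403] [414.88585608 256.17866005] [0.56089569 0.18334026 0.006     ]
scene [394 269  30  25 506] [408.81027668 280.85770751] [0.62243145 0.17400728 0.006     ]
scene [385 291  41  11  91] [403.93406593 296.30769231] [0.65735451 0.16714094 0.006     ]
```

View pics/topcrop.png

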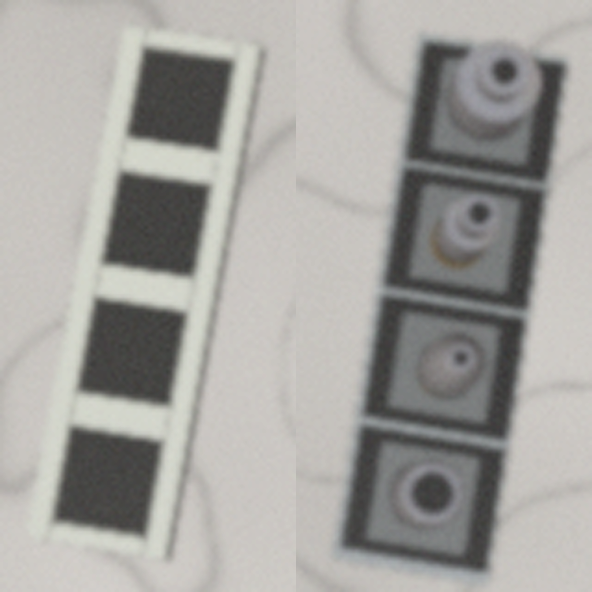

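View pics/sccrop.png

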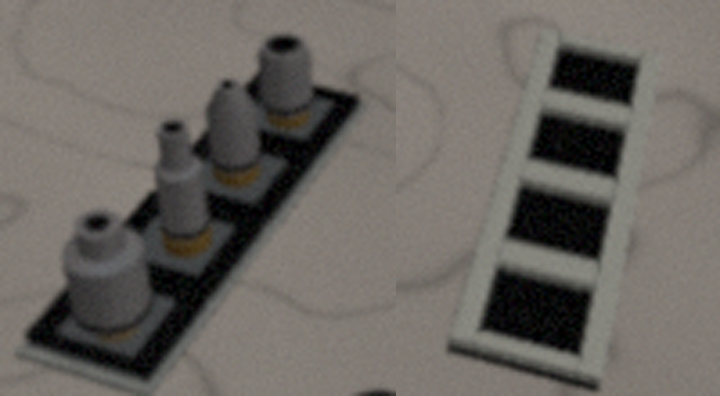

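The tray pockets agree between the two cameras to about 2 mm. The four noses in the top picture are at about (406,124), (400,162), (395,201) and (387,238). Next I'll triangulate the lenses.

```bash
python3 - <<'E'
from h import *
c=read_camera("top"); s=read_camera("scene")
T=dict(short=((387,238),(269.2,177.2),.057),cone=((394.6,201.5),(253.6,188.9),.067),slim=((399.7,162.3),(238.1,200.6),.081),wide=((406.5,123.9),(217.2,226.7),.071))
for cc,k in((c,0),(s,1)):
    g=cv2.GaussianBlur(cv2.cvtColor(cc["pixels"],cv2.COLOR_RGB2GRAY),(0,0),.7).astype(float)
    for n,v in T.items():
        p=np.array(v[k]); x,y=np.round(p).astype(int); r=5 if n=="short" else 3
        w=g[y-r:y+r+1,x-r:x+r+1]; wt=np.clip(np.percentile(w,50)-w,0,None); yy,xx=np.mgrid[y-r:y+r+1,x-r:x+r+1]
        q=np.array([(wt*xx).sum(),(wt*yy).sum()])/wt.sum()
        print(k,n,p,q.round(1),back(cc,p,v[2])[0].round(4),back(cc,q,v[2])[0].round(4))
# rail edge silver corners top: 
z=.013
pts=np.array([[426,45],[564,65],[487,570],[343,548]])
px=np.c_[(pts[:,0]-296)/3.7+350,pts[:,1]/3.7+105]
print(back(c,px,.004).round(4))
E
```

```text
0 short [387 238] [386.4 237.7] [ 0.4432 -0.1173  0.057 ] [ 0.4437 -0.1164  0.057 ]
0 cone [394.6 201.5] [394.9 201.3] [ 0.5017 -0.1287  0.067 ] [ 0.502  -0.1291  0.067 ]
0 slim [399.7 162.3] [399.1 162.1] [ 0.5633 -0.1355  0.081 ] [ 0.5635 -0.1346  0.081 ]
0 wide [406.5 123.9] [406.  123.8] [ 0.6291 -0.1487  0.071 ] [ 0.6292 -0.1479  0.071 ]
1 short [269.2 177.2] [268.  177.4] [ 0.4468 -0.1149  0.057 ] [ 0.4481 -0.1171  0.057 ]
1 cone [253.6 188.9] [252.5 189.6] [ 0.5073 -0.1264  0.067 ] [ 0.5101 -0.1277  0.067 ]
1 slim [238.1 200.6] [237.3 200.4] [ 0.5672 -0.1334  0.081 ] [ 0.5668 -0.1349  0.081 ]
1 wide [217.2 226.7] [216.5 226.5] [ 0.6312 -0.1471  0.071 ] [ 0.631  -0.1484  0.071 ]
[[ 0.6593 -0.1214  0.004 ]
 [ 0.6499 -0.1875  0.004 ]
 [ 0.4091 -0.1483  0.004 ]
 [ 0.4186 -0.0814  0.004 ]]
```

```bash
cat > go.py <<'E'
import sys
from h import *
from scipy.spatial.transform import Rotation as Ro
t=[float(v) for v in sys.argv[1:5]]
s=get_state(); R=Ro.from_euler("xyz",s["tool_rot"],degrees=True)
Rt=Ro.from_euler("xyz",[180,0,t[3]],degrees=True)
print("t",round(s["time"],2),"tcp",s["tcp_pos"].round(4),s["tool_rot"].round(2),"gap",round(s["finger_gap"],4),"F",s["ft_force"].round(1))
d=np.array(t[:3])-s["tcp_pos"]
print("rotvec deg",(R.inv()*Rt).as_rotvec(degrees=True).round(2),"travel now cm",(R.inv().apply(d)*100).round(2),"after rot",(Rt.inv().apply(d)*100).round(2))
E
python3 go.py .445 -.1165 .15 -9.3
```

```text
t 1.0 tcp [ 0.2678 -0.5647  0.2035] [180.    -0.    25.37] gap 0.0879 F [ 0.7 -0.1 -0.2]
rotvec deg [ 0.   -0.   34.67] travel now cm [ 35.21 -32.91   5.35] after rot [ 10.24 -47.1    5.35]
```

Request:
apply_moves --rotation '[[0,0,7],[0,0,7],[0,0,7],[0,0,7],[0,0,6.67],[0,0,0],[0,0,0],[0,0,0],[0,0,0],[0,0,0]]' --travel '[[0,0,0],[0,0,0],[0,0,0],[0,0,0],[0,0,0],[0.6,-3,0],[0.6,-3,0],[0.6,-3,0],[0.6,-3,0],[0.6,-3,0]]' --jaw '[-1,-1,-1,-1,-1,-1,-1,-1,-1,-1]'

```text
time: 2.0
tcp_pos: [0.3222, -0.4204, 0.2037]
tool_rot: [180.0, -0.0, -9.3]
ft_force: [0.3, -0.6, -0.5]
finger_gap: 0.088
```

Request:
apply_moves --rotation '[[0,0,0],[0,0,0],[0,0,0],[0,0,0],[0,0,0],[0,0,0],[0,0,0],[0,0,0],[0,0,0],[0,0,0]]' --travel '[[0.7,-3.5,0],[0.7,-3.5,0],[0.7,-3.5,0],[0.7,-3.5,0],[0.7,-3.5,0],[0.7,-3.5,1],[0.8,-3.5,2],[0.8,-3.5,1],[0.7,-2.1,1],[0,0,0]]' --jaw '[-1,-1,-1,-1,-1,-1,-1,-1,-1,-1]'

```text
time: 3.0
tcp_pos: [0.4357, -0.1313, 0.1527]
tool_rot: [-179.9, 0.0, -8.9]
ft_force: [0.0, -0.6, 0.2]
finger_gap: 0.0883
```

```bash
python3 go.py .445 -.1165 .019 -9.3
```

```text
t 3.0 tcp [ 0.4357 -0.1313  0.1527] [-1.7989e+02  4.0000e-02 -8.9000e+00] gap 0.0883 F [ 0.  -0.6  0.2]
rotvec deg [-0.11  0.04  0.4 ] travel now cm [ 0.7  -1.58 13.37] after rot [ 0.67 -1.62 13.37]
```

Request:
apply_moves --rotation '[[0,0,0.4],[0,0,0],[0,0,0],[0,0,0],[0,0,0]]' --travel '[[0.4,-0.8,0],[0.3,-0.8,1],[0,0,2],[0,0,2],[0,0,0]]' --jaw '[-1,-1,-1,-1,-1]'

```text
time: 3.5
tcp_pos: [0.4426, -0.1207, 0.1018]
tool_rot: [180.0, 0.2, -9.8]
ft_force: [-0.5, -0.1, 0.2]
finger_gap: 0.0883
```

```bash
python3 go.py .445 -.1165 .019 -9.3; python3 - <<'E'
from h import *
for n,b in(("top",(330,90,450,270)),("scene",(170,130,330,280))):
    i=read_camera(n)["pixels"][:,:,::-1]; x0,y0,x1,y1=b
    cv2.imwrite(f"pics/a_{n}.png",cv2.convertScaleAbs(cv2.resize(i[y0:y1,x0:x1],None,fx=3.2,fy=3.2,interpolation=cv2.INTER_CUBIC),alpha=1.4))
E
```

```text
t 3.5 tcp [ 0.4426 -0.1207  0.1018] [179.99   0.21  -9.78] gap 0.0883 F [-0.5 -0.1  0.2]
rotvec deg [ 0.01  0.21 -0.48] travel now cm [ 0.19 -0.46  8.28] after rot [ 0.17 -0.45  8.28]
```

View pics/a_scene.png

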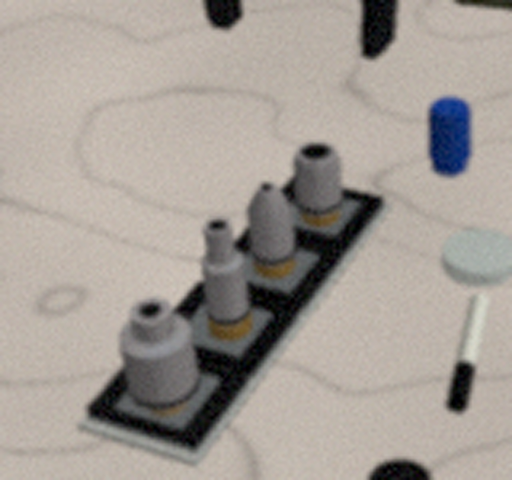

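The jaws straddle the short lens from above, with the tips at about (225,20) and (375,40) in the crop. There's some lag in the reading, so I'll re-read before going down.

```bash
python3 go.py .445 -.1165 .019 -9.3
```

```text
t 3.6 tcp [ 0.4438 -0.121   0.1035] [ 1.7998e+02  3.0000e-02 -9.7800e+00] gap 0.0883 F [-0.  -0.9 -0.2]
rotvec deg [ 0.02  0.03 -0.48] travel now cm [ 0.05 -0.46  8.45] after rot [ 0.05 -0.46  8.45]
```

Request:
apply_moves --rotation '[[0,0,-0.4],[0,0,0],[0,0,0],[0,0,0],[0,0,0],[0,0,0]]' --travel '[[0.1,-0.45,1.4],[0,0,2],[0,0,2],[0,0,2],[0,0,1],[0,0,0]]' --jaw '[-1,-1,-1,-1,-1,-1]'

```text
time: 4.2
tcp_pos: [0.4457, -0.1163, 0.0192]
tool_rot: [180.0, 0.0, -9.3]
ft_force: [-0.6, -0.5, 0.7]
finger_gap: 0.088
```

Request:
apply_moves --rotation '[[0,0,0],[0,0,0],[0,0,0],[0,0,0],[0,0,0],[0,0,0],[0,0,0]]' --travel '[[0,0,0],[0,0,0],[0,0,0],[0,0,0],[0,0,0],[0,0,0],[0,0,0]]' --jaw '[0,0.3,1,1,1,1,1]'

```text
time: 4.9
tcp_pos: [0.4458, -0.1162, 0.0196]
tool_rot: [180.0, -0.0, -9.3]
ft_force: [-0.4, 0.2, 0.7]
finger_gap: 0.0345
```

```bash
python3 go.py .6226 .175 .080 -8.64;python3 - <<'E'
from h import *
i=read_camera("scene")["pixels"][:,:,::-1]
cv2.imwrite("pics/b.png",cv2.convertScaleAbs(cv2.resize(i[90:290,170:370],None,fx=3,fy=3,interpolation=cv2.INTER_CUBIC),alpha=1.4))
E
```

```text
t 4.9 tcp [ 0.4458 -0.1162  0.0196] [ 1.8e+02 -1.0e-02 -9.3e+00] gap 0.0345 F [-0.4  0.2  0.7]
rotvec deg [ 0.   -0.01 -0.66] travel now cm [ 12.75 -31.59  -6.05] after rot [ 13.11 -31.44  -6.04]
```

View pics/b.png

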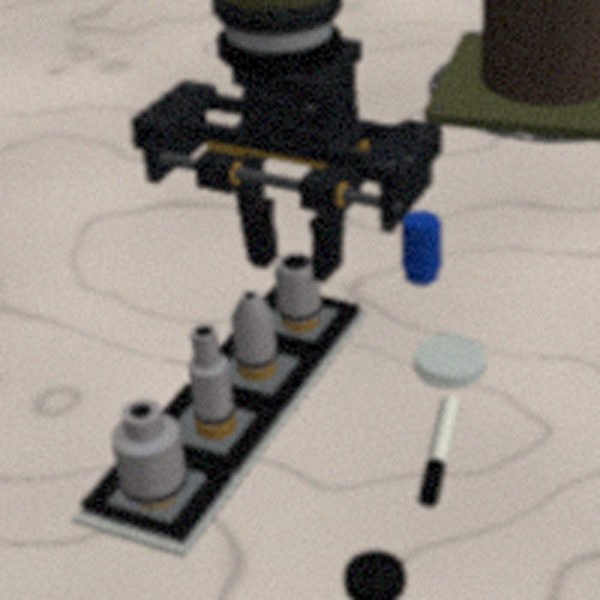

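The picture shows the fingertips at about (260,260) and (325,270), behind and above the lens. That disagrees with the reported pose, so I'll take another picture.

```bash
python3 - <<'E'
from h import *
c=read_camera("scene")
i=c["pixels"][:,:,::-1].copy()
s=get_state();p=s["tcp_pos"];print(s)
for z in(0,.019):
  q=proj(c,p+[0,0,z])[0];print(q,(q-[170,90])*3)
t=read_camera("top");q=proj(t,p)[0];print(q)
cv2.imwrite("pics/c.png",cv2.convertScaleAbs(np.hstack([cv2.resize(i[90:290,220:330],None,fx=3,fy=3,interpolation=cv2.INTER_CUBIC),cv2.resize(t["pixels"][100:300,330:450,::-1],None,fx=3,fy=3)]),alpha=1.4))
E
```

```text
{'time': 5.0, 'joint_pos': array([  8.57119978,  48.09759417,   0.48057474, 125.42317026,
        -3.11455008,   6.4919795 , -87.31603502]), 'joint_velocities': array([ 0.00132341, -0.07967349,  0.18748744,  0.02144135,  0.10778453,
       -0.04054287, -0.04301221]), 'effort': array([-1.13145236e-01, -4.58808231e+01,  1.29967734e+00, -2.30430320e+00,
       -2.69467273e-02, -6.95586344e-02, -3.05674825e-03]), 'tcp_pos': array([ 0.44571563, -0.11616726,  0.01949373]), 'tool_rot': array([ 1.79994275e+02,  2.19348387e-03, -9.30282897e+00]), 'ft_force': array([-0.30171041, -0.73158633,  0.02605736]), 'ft_torque': array([-0.09729177,  0.00473074, -0.03733484]), 'finger_gap': 0.02598272731902579}
[269.79010103 192.1172902 ] [299.37030308 306.35187061]
[269.26468958 184.4814095 ] [297.79406873 283.4442285 ]
[383.81811584 237.2370485 ]
```

View pics/c.png

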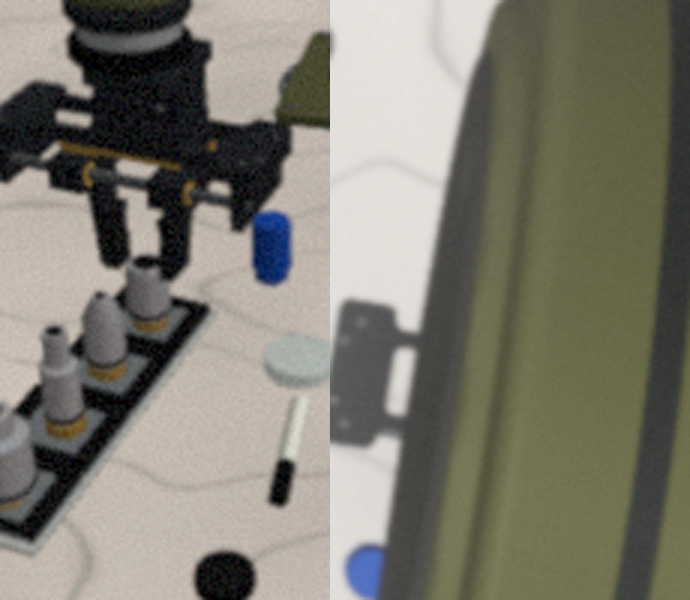

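The gap has closed to 26 mm, less than the 30 mm barrel, so the fingers are behind the lens and the TCP estimate doesn't match the camera. I'll open and quantify the offset.

Request:
apply_moves --rotation '[[0,0,0],[0,0,0],[0,0,0],[0,0,0]]' --travel '[[0,0,0],[0,0,0],[0,0,0],[0,0,0]]' --jaw '[-1,-1,-1,-1]'

```text
time: 5.45
tcp_pos: [0.4458, -0.1161, 0.0195]
tool_rot: [180.0, -0.0, -9.3]
ft_force: [-0.6, 0.3, -0.9]
finger_gap: 0.0544
```

```bash
python3 - <<'E'
from h import *
c=read_camera("scene")
i=c["pixels"][:,:,::-1].copy()
s=get_state();p=s["tcp_pos"];print(p,s["finger_gap"])
y=np.array([np.sin(np.radians(-9.3)),-np.cos(np.radians(-9.3)),0])
im=cv2.resize(i[110:230,200:340],None,fx=5,fy=5,interpolation=cv2.INTER_CUBIC)
im=cv2.convertScaleAbs(im,alpha=1.4)
for k,col in((0,(0,0,255)),(.044,(0,255,0)),(-.044,(255,0,0))):
  q=proj(c,p+k*y)[0];q=((q-[200,110])*5+2).astype(int);cv2.circle(im,tuple(int(v) for v in q),4,col,-1)
cv2.imwrite("pics/d.png",im)
print(back(c,(266,179),.0195))
E
```

```text
[ 0.44574049 -0.1161151   0.01953093] 0.05827297877539872
[[ 0.39949214 -0.13885981  0.0195    ]]
```

View pics/d.png

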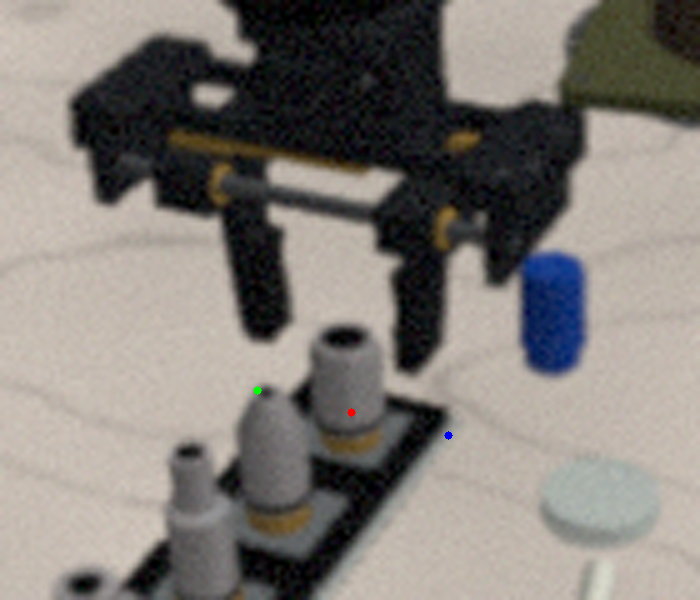

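```bash
python3 - <<'E'
from h import *
c=read_camera("scene");t=read_camera("top")
for p,yaw in(((.268,-.565,.204),25.4),((.4438,-.121,.1030),-9.7)):
  a=np.radians(yaw);y=np.array([np.sin(a),-np.cos(a),0])
  print([proj(c,np.array(p)+k*y)[0].round(1).tolist() for k in(-.053,0,.053)])
s=get_state();print(s["finger_gap"],s["tcp_pos"])
cv2.imwrite("pics/e.png",cv2.resize(t["pixels"][:,:,::-1],None,fx=1.2,fy=1.2))
i=cv2.imread("pics/scene0.png");cv2.imwrite("pics/f.png",cv2.resize(i[0:80,40:180],None,fx=5,fy=5))
E
```

```text
[[130.7, 62.3], [107.9, 64.2], [84.9, 66.3]]
[[290.0, 161.4], [265.3, 156.2], [241.6, 151.2]]
0.06618277590231178 [ 0.44574459 -0.11612398  0.01951441]
```

View pics/e.png

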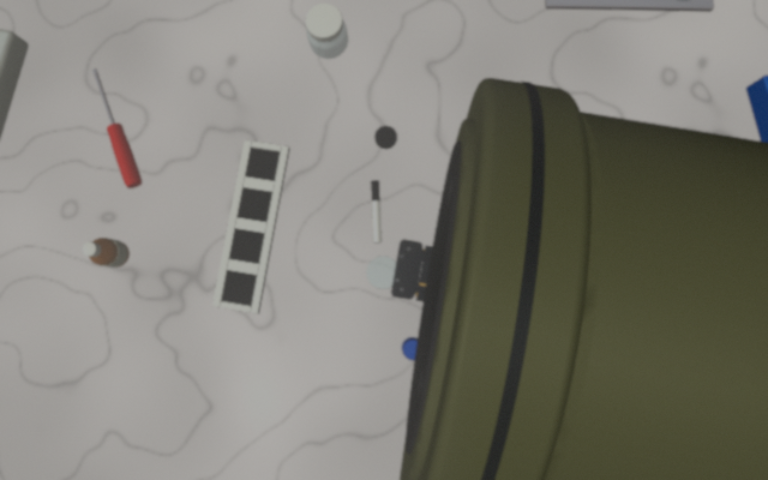

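View pics/f.png

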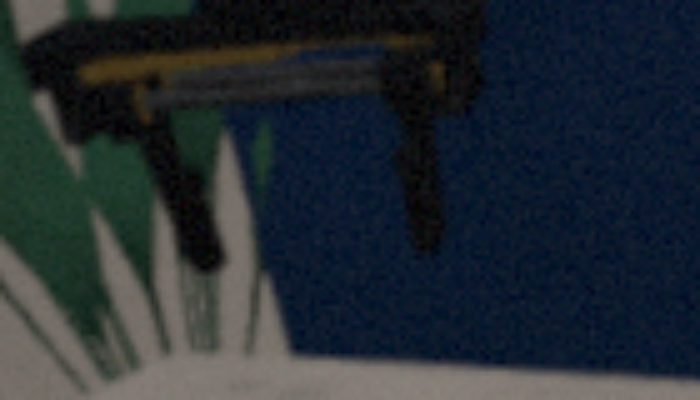

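Visible tips sit 12 to 15 px above where the reported TCP projects in every picture so far. I'll check the top view, where the gripper's left end is at (338,223), to tell a height offset from a horizontal one.

```bash
python3 - <<'E'
from h import *
c=read_camera("scene");t=read_camera("top")
p=get_state()["tcp_pos"]
a=np.radians(-9.3);X=np.array([np.cos(a),np.sin(a),0]);Y=np.array([-np.sin(a),np.cos(a),0])
for name,d in(("asis",[0,0,0]),("up31",[0,0,.031]),("back45",[-.045,-.01,0])):
  q=p+d
  pts=[q+Y*.0935+X*sx*.0375+[0,0,z] for sx in(-1,1) for z in(.064,.1)]
  print(name,"top",proj(t,pts).round(0).tolist(),"scene mid",proj(c,q).round(1).tolist(), "end",proj(c,pts).round(0).tolist())
cv2.imwrite("pics/g.png",cv2.convertScaleAbs(cv2.resize(t["pixels"][180:300,290:390,::-1],None,fx=5,fy=5,interpolation=cv2.INTER_CUBIC),alpha=1.4))
E
```

```text
asis top [[325.0, 249.0], [325.0, 249.0], [333.0, 202.0], [333.0, 200.0]] scene mid [[269.8, 192.1]] end [[319.0, 166.0], [319.0, 150.0], [305.0, 185.0], [304.0, 168.0]]
up31 top [[325.0, 249.0], [325.0, 249.0], [333.0, 200.0], [334.0, 197.0]] scene mid [[268.9, 179.5]] end [[319.0, 152.0], [319.0, 135.0], [304.0, 171.0], [304.0, 153.0]]
back45 top [[331.0, 278.0], [331.0, 280.0], [340.0, 231.0], [340.0, 230.0]] scene mid [[271.5, 180.0]] end [[318.0, 154.0], [319.0, 139.0], [305.0, 172.0], [305.0, 156.0]]
```

View pics/g.png

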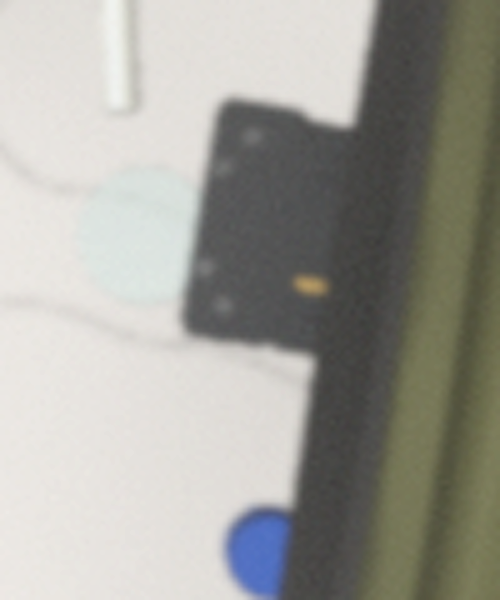

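```bash
python3 - <<'E'
from h import *
c=read_camera("scene")
p=np.array([.44575,-.1161,.0195])
def tips(p,yaw,gap,dz):
  a=np.radians(yaw);X=np.array([np.cos(a),np.sin(a),0]);Y=np.array([-np.sin(a),np.cos(a),0])
  return [proj(c,[p+s*Y*(gap/2+o)+X*x+[0,0,dz] for o in(0,.0175) for x in(-.009,.009)]).round(1).tolist() for s in(-1,1)]
for dz in(0,.02,.025,.03,.035): print(dz,tips(p,-9.3,.0575,dz))
print("start")
for dz in(0,.02,.03,.04): print(dz,tips(np.array([.268,-.565,.204]),25.4,.088,dz))
print("a")
for dz in(0,.02,.03,.04): print(dz,tips(np.array([.443,-.121,.103]),-9.7,.088,dz))
E
```

```text
0 [[[259.5, 187.0], [255.5, 191.5], [252.1, 185.3], [248.0, 189.7]], [[284.2, 192.8], [280.6, 197.5], [292.0, 194.6], [288.4, 199.3]]]
0.02 [[[258.8, 179.0], [254.7, 183.4], [251.3, 177.3], [247.2, 181.7]], [[283.9, 184.7], [280.2, 189.4], [291.8, 186.5], [288.1, 191.2]]]
0.025 [[[258.6, 177.0], [254.5, 181.4], [251.1, 175.3], [246.9, 179.7]], [[283.8, 182.7], [280.1, 187.3], [291.7, 184.5], [288.1, 189.1]]]
0.03 [[[258.4, 174.9], [254.3, 179.3], [250.9, 173.3], [246.7, 177.6]], [[283.7, 180.6], [279.9, 185.2], [291.6, 182.4], [288.0, 187.0]]]
0.035 [[[258.2, 172.9], [254.1, 177.3], [250.7, 171.2], [246.5, 175.5]], [[283.6, 178.5], [279.8, 183.1], [291.6, 180.3], [287.9, 184.9]]]
start
0 [[[89.6, 64.8], [88.0, 67.1], [82.1, 65.5], [80.3, 67.8]], [[127.4, 61.5], [126.3, 63.7], [134.8, 60.9], [133.9, 63.1]]]
0.02 [[[87.2, 56.4], [85.5, 58.6], [79.5, 57.1], [77.7, 59.3]], [[125.4, 53.2], [124.2, 55.3], [132.9, 52.6], [131.9, 54.6]]]
0.03 [[[85.9, 52.2], [84.2, 54.3], [78.2, 52.8], [76.4, 55.0]], [[124.3, 48.9], [123.2, 51.0], [131.9, 48.3], [130.9, 50.4]]]
0.04 [[[84.7, 47.9], [82.9, 49.9], [77.0, 48.6], [75.1, 50.6]], [[123.3, 44.7], [122.1, 46.6], [130.9, 44.1], [129.9, 46.0]]]
a
0 [[[247.9, 149.8], [243.5, 153.9], [240.3, 148.2], [235.8, 152.2]], [[287.8, 158.1], [283.9, 162.5], [296.1, 159.9], [292.3, 164.3]]]
0.02 [[[247.1, 140.9], [242.5, 144.8], [239.4, 139.3], [234.7, 143.3]], [[287.5, 149.0], [283.5, 153.3], [295.9, 150.7], [292.0, 155.0]]]
0.03 [[[246.6, 136.3], [242.0, 140.2], [238.9, 134.8], [234.2, 138.7]], [[287.4, 144.3], [283.3, 148.6], [295.8, 146.0], [291.9, 150.3]]]
0.04 [[[246.2, 131.7], [241.5, 135.6], [238.4, 130.2], [233.6, 134.0]], [[287.2, 139.6], [283.1, 143.8], [295.7, 141.3], [291.8, 145.5]]]
```

The evidence is consistent: horizontal position is right, but the real tips are about 32 mm higher than reported, in all three poses. I'll go down in steps with checks.

Request:
apply_moves --rotation '[[0,0,0],[0,0,0],[0,0,0],[0,0,0]]' --travel '[[0,0,0],[0,0,1],[0,0,1],[0,0,0]]' --jaw '[-1,-1,-1,-1]'

```text
time: 6.15
tcp_pos: [0.4449, -0.1159, -0.002]
tool_rot: [-180.0, 0.1, -9.3]
ft_force: [-0.8, -0.2, -0.9]
finger_gap: 0.088
```

```bash
cat > pic.py <<'E'
import sys
from h import *
o=sys.argv[1];x0,y0,x1,y1,k=[int(v) for v in sys.argv[2:7]];n=sys.argv[7] if len(sys.argv)>7 else "scene"
i=read_camera(n)["pixels"][:,:,::-1]
cv2.imwrite(o,cv2.convertScaleAbs(cv2.resize(i[y0:y1,x0:x1],None,fx=k,fy=k,interpolation=cv2.INTER_CUBIC),alpha=1.4))
E
python3 pic.py pics/i.png 200 110 340 230 5; python3 go.py .445 -.1165 -.013 -9.3
```

```text
t 6.2 tcp [ 0.445  -0.1159 -0.0015] [-1.80e+02  1.20e-01 -9.29e+00] gap 0.0879 F [-0.9 -0.7 -0.4]
rotvec deg [-0.    0.12  0.01] travel now cm [0.01 0.06 1.15] after rot [0.01 0.06 1.15]
```

View pics/i.png

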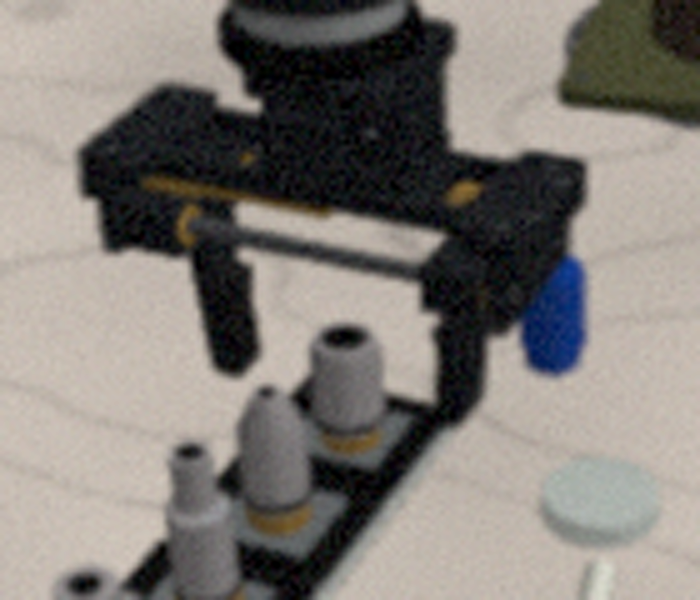

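Request:
apply_moves --rotation '[[0,0,0],[0,0,0],[0,0,0]]' --travel '[[0,0,0.6],[0,0,0.5],[0,0,0]]' --jaw '[-1,-1,-1]'

```text
time: 6.5
tcp_pos: [0.4453, -0.116, -0.0121]
tool_rot: [-180.0, 0.1, -9.3]
ft_force: [-0.7, -0.1, 0.2]
finger_gap: 0.0882
```

```bash
python3 pic.py pics/j.png 200 110 340 230 5; python3 go.py .445 -.1165 -.013 -9.3
```

```text
t 6.55 tcp [ 0.4455 -0.1161 -0.0118] [ 1.8e+02  3.0e-02 -9.3e+00] gap 0.088 F [0.7 0.1 0. ]
rotvec deg [ 0.    0.03 -0.  ] travel now cm [-0.05  0.05  0.12] after rot [-0.05  0.05  0.12]
```

View pics/j.png

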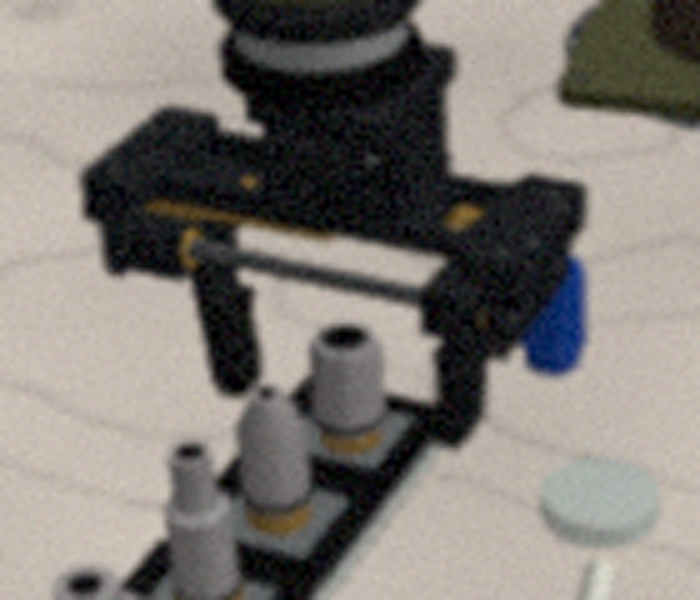

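Tips are now at about (247,188) and (291,198), straddling the lens at roughly 20 mm real height. I'll close.

Request:
apply_moves --rotation '[[0,0,0],[0,0,0],[0,0,0],[0,0,0],[0,0,0],[0,0,0],[0,0,0],[0,0,0]]' --travel '[[0,0,0],[0,0,0],[0,0,0],[0,0,0],[0,0,0],[0,0,0],[0,0,0],[0,0,0]]' --jaw '[1,1,1,1,1,1,1,1]'

```text
time: 7.35
tcp_pos: [0.4457, -0.1162, -0.0115]
tool_rot: [180.0, -0.0, -9.3]
ft_force: [0.2, 0.2, 0.3]
finger_gap: 0.0291
```

```bash
python3 pic.py pics/k.png 200 110 340 230 5; python3 go.py .6226 .175 .06 -8.64
```

```text
t 7.4 tcp [ 0.4458 -0.1162 -0.0114] [ 1.7999e+02 -1.0000e-02 -9.3000e+00] gap 0.0291 F [-0.2 -0.8  0.9]
rotvec deg [ 0.01 -0.01 -0.66] travel now cm [ 12.75 -31.59  -7.15] after rot [ 13.11 -31.44  -7.14]
```

View pics/k.png

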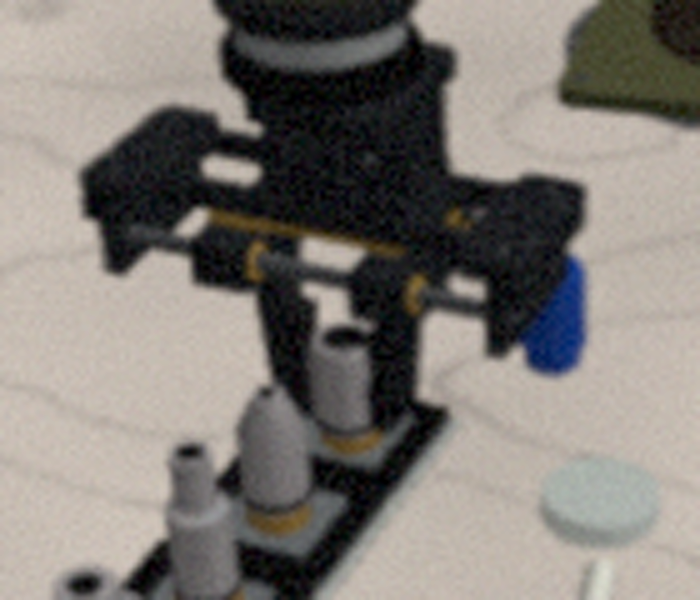

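Gripped with a gap of 29 mm on the 30 mm barrel. I'll lift and carry to the far pocket.

Request:
apply_moves --rotation '[[0,0,0],[0,0,0],[0,0,0],[0,0,0],[0,0,0],[0,0,0],[0,0,0],[0,0,0],[0,0,0],[0,0,0]]' --travel '[[0,0,-0.5],[0,0,-1],[0,0,-1.5],[0,0,-2],[0,0,-2],[0,-1,0],[0,-2,0],[0,-3,0],[0,-3,0],[1,-3,0]]' --jaw '[1,1,1,1,1,1,1,1,1,1]'

```text
time: 8.4
tcp_pos: [0.4731, 0.0026, 0.0582]
tool_rot: [180.0, 0.2, -9.3]
ft_force: [1.1, -0.3, -1.1]
finger_gap: 0.0287
```

Request:
apply_moves --rotation '[[0,0,-0.66],[0,0,0],[0,0,0],[0,0,0],[0,0,0],[0,0,0],[0,0,0],[0,0,0],[0,0,0]]' --travel '[[1.6,-3,0],[1.6,-3,0],[1.6,-3,0],[1.6,-3,0],[1.6,-3,0],[1.6,-2,0],[1.6,-1.5,0],[0.9,-0.9,0],[0,0,0]]' --jaw '[1,1,1,1,1,1,1,1,1]'

```text
time: 9.3
tcp_pos: [0.6244, 0.1768, 0.0577]
tool_rot: [-179.9, -0.0, -8.5]
ft_force: [-1.4, 0.9, -1.5]
finger_gap: 0.0293
```

```bash
python3 pic.py pics/l.png 320 130 520 310 4;python3 go.py .6226 .175 -.0145 -8.64
```

```text
t 9.35 tcp [0.6233 0.1751 0.0577] [ 1.7999e+02  7.0000e-02 -8.5500e+00] gap 0.0287 F [-0.3  0.1 -1.6]
rotvec deg [0.01 0.07 0.09] travel now cm [-0.05  0.02  7.22] after rot [-0.06  0.02  7.22]
```

View pics/l.png

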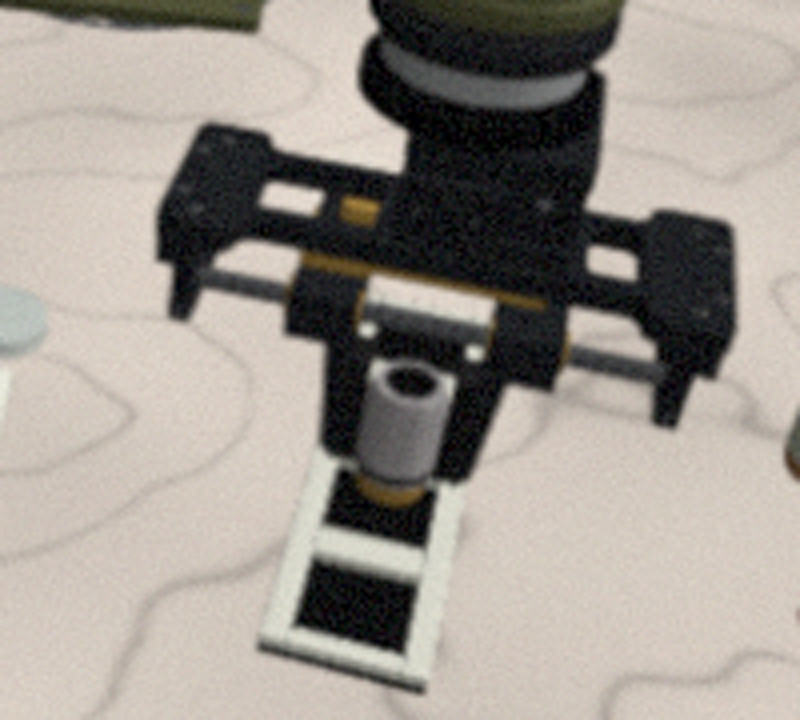

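The lens hangs upright over the far pocket. I'll lower it.

Request:
apply_moves --rotation '[[0,0,0],[0,0,0],[0,0,0],[0,0,0],[0,0,0],[0,0,0],[0,0,0],[0,0,0]]' --travel '[[0,0,1],[0,0,2],[0,0,2],[0,0,1],[0,0,0.6],[0,0,0.4],[0,0,0],[0,0,0]]' --jaw '[1,1,1,1,1,1,1,1]'

```text
time: 10.15
tcp_pos: [0.6246, 0.1741, -0.0109]
tool_rot: [-180.0, -0.1, -8.6]
ft_force: [1.2, 0.6, -0.7]
finger_gap: 0.0288
```

```bash
python3 pic.py pics/m.png 340 170 480 310 5;python3 go.py .6226 .175 -.0145 -8.64
```

```text
t 10.2 tcp [ 0.6247  0.1742 -0.0108] [-1.7997e+02 -7.0000e-02 -8.6400e+00] gap 0.0292 F [ 0.5  0.5 -1.2]
rotvec deg [-0.03 -0.07  0.  ] travel now cm [-0.22 -0.05  0.37] after rot [-0.22 -0.05  0.37]
```

View pics/m.png

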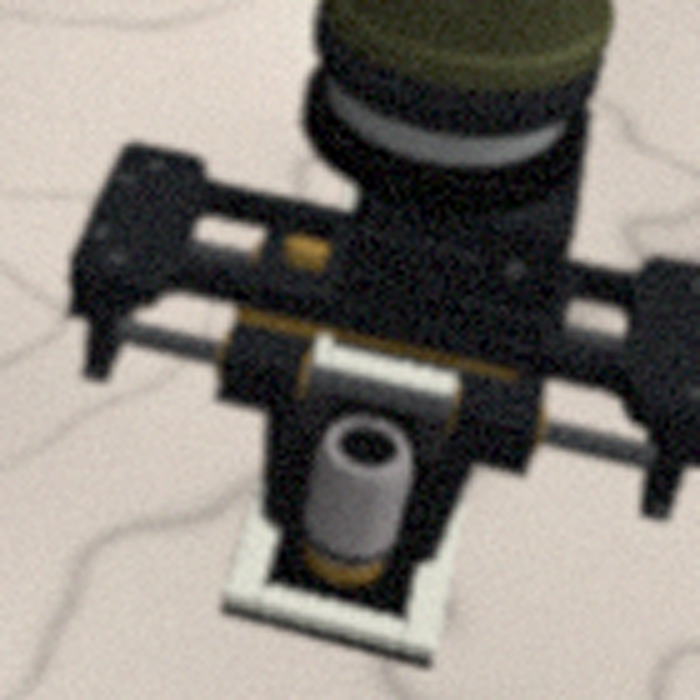

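Request:
apply_moves --rotation '[[0,0,0],[0,0,0],[0,0,0],[0,0,0]]' --travel '[[-0.2,0,0.1],[0,0,0.1],[0,0,0.1],[0,0,0]]' --jaw '[1,1,1,1]'

```text
time: 10.6
tcp_pos: [0.6221, 0.1745, -0.0144]
tool_rot: [-180.0, -0.0, -8.6]
ft_force: [-0.4, 1.0, 0.4]
finger_gap: 0.0288
```

```bash
python3 go.py .6226 .175 -.0145 -8.64
```

```text
t 10.6 tcp [ 0.6221  0.1745 -0.0144] [-180.     -0.     -8.63] gap 0.0288 F [-0.4  1.   0.4]
rotvec deg [-0.   -0.    0.01] travel now cm [ 0.04 -0.06  0.01] after rot [ 0.04 -0.06  0.01]
```

Fz went from about -1.2 N to +0.4 N, so the lens is on the floor. I'll release and rise.

Request:
apply_moves --rotation '[[0,0,0],[0,0,0],[0,0,0],[0,0,0],[0,0,0],[0,0,0],[0,0,0],[0,0,0]]' --travel '[[0,0,0],[0,0,0],[0,0,0],[0,0,0],[0,0,0],[0,0,0],[0,0,0],[0,0,-1]]' --jaw '[0.2,0,-0.3,-0.6,-1,-1,-1,-1]'

```text
time: 11.4
tcp_pos: [0.6209, 0.1741, -0.0053]
tool_rot: [179.9, 0.1, -8.6]
ft_force: [-1.1, -0.4, -0.9]
finger_gap: 0.0874
```

Request:
apply_moves --rotation '[[0,0,0],[0,0,0],[0,0,0],[0,0,0],[0,0,0],[0,0,0],[0,0,0],[0,0,0],[0,0,0],[0,0,0]]' --travel '[[0,0,-2],[0,0,-2],[0,0,-2],[0,0,-1],[-1,3,0],[-1,3.5,0],[-1,3.5,0],[-1,3.5,0],[-1,3.5,0],[-1,3.5,0]]' --jaw '[-1,-1,-1,-1,-1,-1,-1,-1,-1,-1]'

```text
time: 12.4
tcp_pos: [0.5313, -0.0205, 0.0658]
tool_rot: [180.0, -0.0, -8.6]
ft_force: [0.7, -0.1, 0.2]
finger_gap: 0.088
```

```bash
python3 pic.py pics/n.png 370 180 460 310 5; python3 pic.py pics/n2.png 170 100 260 270 4 top; python3 go.py .504 -.128 .065 -9.3
```

```text
t 12.5 tcp [ 0.5289 -0.0261  0.0658] [ 1.7973e+02  1.6000e-01 -9.1500e+00] gap 0.0883 F [-0.1 -0.8  0.1]
rotvec deg [0.27 0.15 0.15] travel now cm [-0.84 10.46  0.13] after rot [-0.81 10.46  0.08]
```

View pics/n.png

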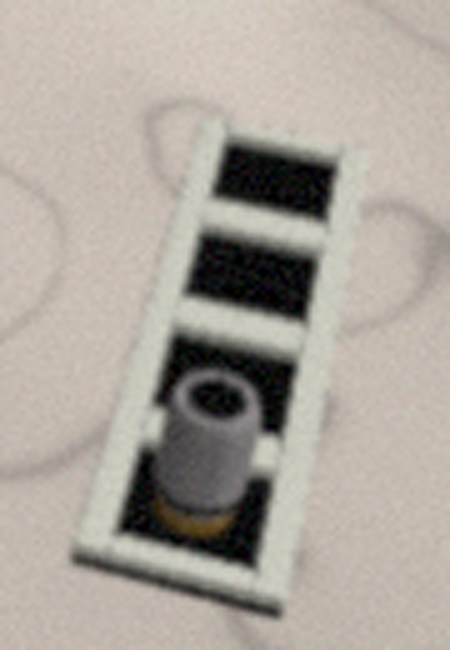

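View pics/n2.png

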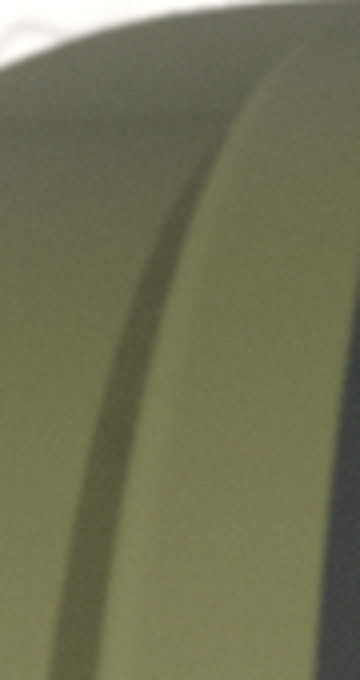

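The short lens stands in the far pocket, with its nose at about (413,259). Next is the cone.

Request:
apply_moves --rotation '[[0,0,0],[0,0,0],[0,0,0],[0,0,0],[0,0,0]]' --travel '[[-0.4,3,0],[-0.4,3,0],[0,3,0],[0,1.4,0],[0,0,0]]' --jaw '[-1,-1,-1,-1,-1]'

```text
time: 13.0
tcp_pos: [0.5085, -0.1227, 0.0657]
tool_rot: [179.9, -0.0, -8.8]
ft_force: [-0.2, 1.1, -1.0]
finger_gap: 0.0881
```

```bash
python3 -c "
from h import *
print(back(read_camera('scene'),(413.4,259.2),.054))"; python3 go.py .504 -.128 -.0125 -9.3
```

```text
[[0.6209395  0.17367681 0.054     ]]
t 13.05 tcp [ 0.509  -0.1205  0.0656] [-1.7996e+02 -3.0000e-02 -8.6700e+00] gap 0.0879 F [0.4 0.8 0.8]
rotvec deg [-0.04 -0.03  0.63] travel now cm [-0.38  0.82  7.81] after rot [-0.37  0.82  7.81]
```

Request:
apply_moves --rotation '[[0,0,0.63],[0,0,0],[0,0,0],[0,0,0]]' --travel '[[-0.35,0.8,1],[0,0,1],[0,0,0],[0,0,0]]' --jaw '[-1,-1,-1,-1]'

```text
time: 13.45
tcp_pos: [0.5035, -0.1273, 0.0449]
tool_rot: [-180.0, 0.1, -9.2]
ft_force: [0.0, 0.2, 0.6]
finger_gap: 0.0879
```

```bash
python3 go.py .5045 -.128 -.0125 -9.3
```

```text
t 13.45 tcp [ 0.5035 -0.1273  0.0449] [-1.7997e+02  7.0000e-02 -9.2000e+00] gap 0.0879 F [0.  0.2 0.6]
rotvec deg [-0.03  0.07  0.1 ] travel now cm [0.11 0.05 5.74] after rot [0.11 0.05 5.74]
```

Request:
apply_moves --rotation '[[0,0,0],[0,0,0],[0,0,0],[0,0,0],[0,0,0]]' --travel '[[0.1,0,1.7],[0,0,2],[0,0,1.5],[0,0,0.5],[0,0,0]]' --jaw '[-1,-1,-1,-1,-1]'

```text
time: 13.95
tcp_pos: [0.5044, -0.1282, -0.012]
tool_rot: [-180.0, 0.1, -9.3]
ft_force: [1.3, -1.1, 0.3]
finger_gap: 0.0878
```

```bash
python3 pic.py pics/o.png 180 120 320 250 5; python3 go.py .5045 -.128 -.0125 -9.3
```

```text
t 14.0 tcp [ 0.5048 -0.1284 -0.0114] [ 1.80e+02  1.00e-02 -9.26e+00] gap 0.0879 F [ 0.6 -0.2  0.3]
rotvec deg [0.   0.01 0.04] travel now cm [-0.04 -0.03  0.11] after rot [-0.04 -0.03  0.11]
```

View pics/o.png

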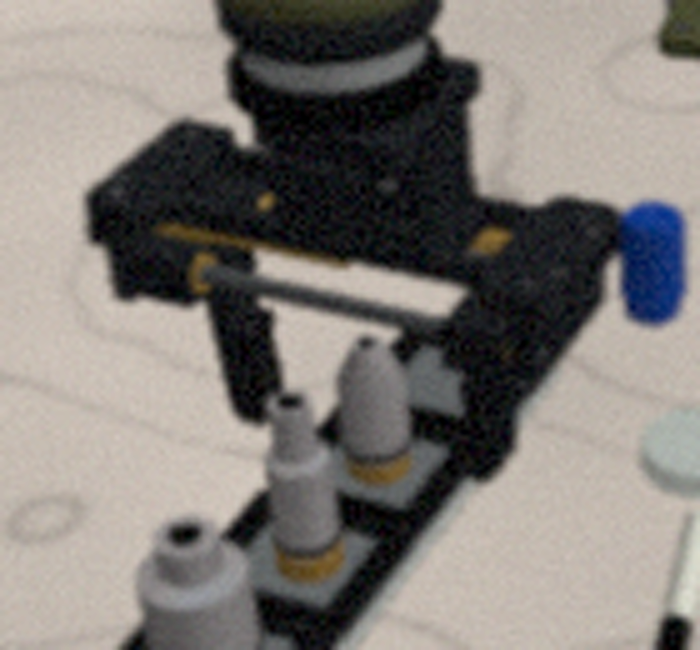

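Jaws straddle the cone at (375,430) in the crop. I'll close and lift.

Request:
apply_moves --rotation '[[0,0,0],[0,0,0],[0,0,0],[0,0,0],[0,0,0],[0,0,0],[0,0,0],[0,0,0],[0,0,0]]' --travel '[[0,0,0],[0,0,0],[0,0,0],[0,0,0],[0,0,0],[0,0,0],[0,0,0],[0,0,0],[0,0,0]]' --jaw '[1,1,1,1,1,1,1,1,1]'

```text
time: 14.9
tcp_pos: [0.5048, -0.1285, -0.0115]
tool_rot: [180.0, -0.0, -9.3]
ft_force: [0.2, 0.3, 0.5]
finger_gap: 0.0259
```

```bash
python3 go.py .5612 .1844 .0585 -8.64
```

```text
t 14.9 tcp [ 0.5048 -0.1285 -0.0115] [179.99  -0.    -9.27] gap 0.0259 F [0.2 0.3 0.5]
rotvec deg [ 0.01 -0.   -0.63] travel now cm [  0.53 -31.79  -7.  ] after rot [  0.88 -31.78  -7.  ]
```

Request:
apply_moves --rotation '[[0,0,0],[0,0,0],[0,0,0],[0,0,0],[0,0,0],[0,0,0],[0,0,0],[0,0,0],[0,0,0],[0,0,0]]' --travel '[[0,0,-0.5],[0,0,-1],[0,0,-1.5],[0,0,-2],[0,0,-2],[0,-1,0],[0,-2,0],[0,-3,0],[0,-3,0],[0,-3,0]]' --jaw '[1,1,1,1,1,1,1,1,1,1]'

```text
time: 15.9
tcp_pos: [0.5238, -0.0079, 0.0581]
tool_rot: [-180.0, 0.0, -9.2]
ft_force: [0.7, -0.1, -1.1]
finger_gap: 0.026
```

Request:
apply_moves --rotation '[[0,0,-0.63],[0,0,0],[0,0,0],[0,0,0],[0,0,0],[0,0,0],[0,0,0],[0,0,0],[0,0,0],[0,0,0]]' --travel '[[0.2,-3,0],[0.2,-3,0],[0.2,-3,0],[0.2,-3,0],[0,-3,0],[0,-2,0],[0,-1.6,0],[0,-1.2,0],[0,0,0],[0,0,0]]' --jaw '[1,1,1,1,1,1,1,1,1,1]'

```text
time: 16.9
tcp_pos: [0.5619, 0.1833, 0.0584]
tool_rot: [179.9, 0.0, -8.7]
ft_force: [0.6, -0.5, -1.3]
finger_gap: 0.026
```

```bash
python3 pic.py pics/p.png 340 130 500 290 5;python3 go.py .5612 .1844 -.0145 -8.64
```

```text
t 16.95 tcp [0.5619 0.1827 0.0584] [ 1.7991e+02  1.0000e-02 -8.7400e+00] gap 0.0261 F [-0.2 -0.9 -1.3]
rotvec deg [ 0.09  0.01 -0.1 ] travel now cm [-0.1  -0.17  7.29] after rot [-0.1  -0.16  7.29]
```

View pics/p.png

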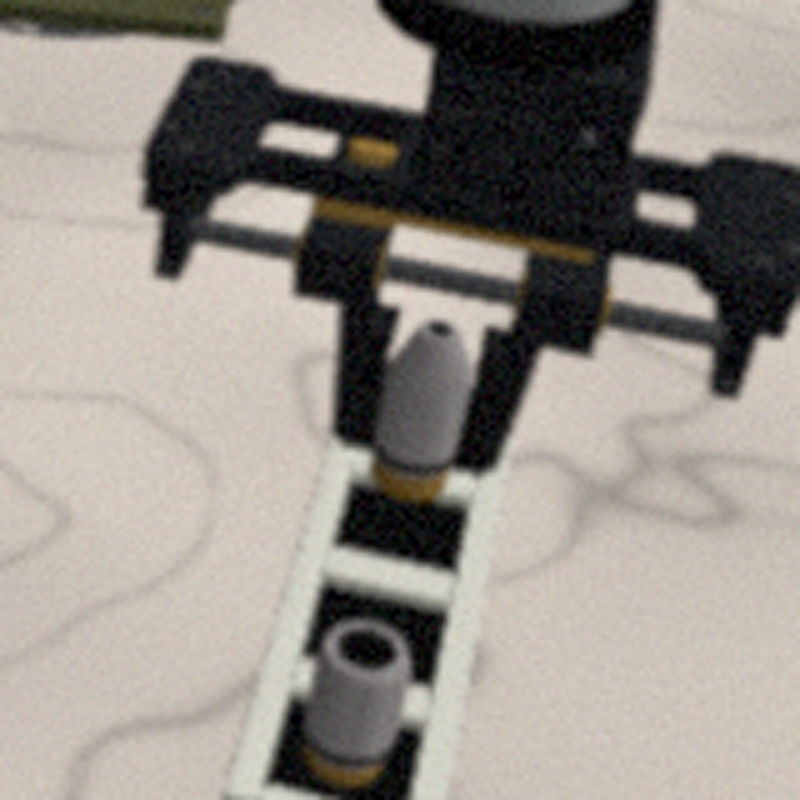

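The cone hangs upright over the third pocket, with the short lens standing in the far one. I'll lower it.

Request:
apply_moves --rotation '[[0,0,0],[0,0,0],[0,0,0],[0,0,0],[0,0,0],[0,0,0],[0,0,0],[0,0,0]]' --travel '[[-0.1,-0.1,1],[0,0,2],[0,0,2],[0,0,1],[0,0,0.6],[0,0,0.4],[0,0,0],[0,0,0]]' --jaw '[1,1,1,1,1,1,1,1]'

```text
time: 17.75
tcp_pos: [0.5617, 0.1857, -0.011]
tool_rot: [-180.0, -0.1, -8.6]
ft_force: [-0.7, -0.9, -1.1]
finger_gap: 0.026
```

```bash
python3 go.py .5612 .1844 -.0145 -8.64
```

```text
t 17.75 tcp [ 0.5617  0.1857 -0.011 ] [-1.7998e+02 -6.0000e-02 -8.6400e+00] gap 0.026 F [-0.7 -0.9 -1.1]
rotvec deg [-0.02 -0.06 -0.  ] travel now cm [-0.03  0.13  0.35] after rot [-0.03  0.13  0.35]
```

Request:
apply_moves --rotation '[[0,0,0],[0,0,0],[0,0,0],[0,0,0]]' --travel '[[0,0.1,0.1],[0,0,0.1],[0,0,0.1],[0,0,0]]' --jaw '[1,1,1,1]'

```text
time: 18.15
tcp_pos: [0.5612, 0.1846, -0.0144]
tool_rot: [-180.0, -0.0, -8.6]
ft_force: [-0.0, -0.3, -1.0]
finger_gap: 0.0258
```

```bash
python3 go.py .5612 .1844 -.0145 -8.64
```

```text
t 18.15 tcp [ 0.5612  0.1846 -0.0144] [-1.80e+02 -2.00e-02 -8.64e+00] gap 0.0258 F [-0.  -0.3 -1. ]
rotvec deg [-0.   -0.02  0.  ] travel now cm [0.   0.02 0.01] after rot [0.   0.02 0.01]
```

Request:
apply_moves --rotation '[[0,0,0],[0,0,0],[0,0,0],[0,0,0],[0,0,0],[0,0,0],[0,0,0],[0,0,0],[0,0,0],[0,0,0]]' --travel '[[0,0,0.05],[0,0,0],[0,0,0],[0,0,0],[0,0,0],[0,0,0],[0,0,0],[0,0,0],[0,0,-1],[0,0,-2]]' --jaw '[1,1,0.2,0,-0.3,-0.6,-1,-1,-1,-1]'

```text
time: 19.15
tcp_pos: [0.56, 0.1842, 0.0146]
tool_rot: [179.9, 0.1, -8.6]
ft_force: [0.6, -0.2, -0.4]
finger_gap: 0.0872
```

Request:
apply_moves --rotation '[[0,0,0],[0,0,0],[0,0,0],[0,0,0],[0,0,0],[0,0,0],[0,0,0],[0,0,0],[0,0,0],[0,0,0]]' --travel '[[0,0,-2],[0,0,-2],[0,0,-1.5],[0,0,0],[0,3,0],[0,3.5,0],[0,3.5,0],[0,3.5,0],[0,3.5,0],[0,0,0]]' --jaw '[-1,-1,-1,-1,-1,-1,-1,-1,-1,-1]'

```text
time: 20.15
tcp_pos: [0.5338, 0.0094, 0.0695]
tool_rot: [179.7, 0.1, -9.2]
ft_force: [-1.2, -0.6, -0.6]
finger_gap: 0.0882
```

```bash
python3 pic.py pics/q.png 370 180 460 310 5; python3 go.py .565 -.1345 .072 -9.3
```

```text
t 20.2 tcp [0.5346 0.0132 0.0695] [ 1.7988e+02  8.0000e-02 -8.9400e+00] gap 0.0883 F [ 0.5  2.2 -0.6]
rotvec deg [0.12 0.08 0.36] travel now cm [ 5.3  14.12 -0.23] after rot [ 5.39 14.09 -0.25]
```

View pics/q.png

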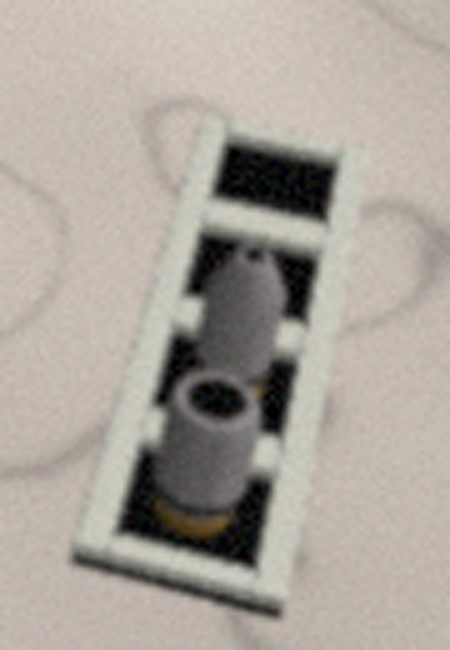

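Cone stands in the third pocket, with its nose at about (421,232). Next is the slim lens.

Request:
apply_moves --rotation '[[0,0,0.2],[0,0,0],[0,0,0],[0,0,0],[0,0,0],[0,0,0],[0,0,0],[0,0,0]]' --travel '[[1,3,0],[1.4,3,0],[1.4,3,0],[1.4,3,0],[0.1,2,0],[0,0,0],[0,0,0],[0,0,0]]' --jaw '[-1,-1,-1,-1,-1,-1,-1,-1]'

```text
time: 21.0
tcp_pos: [0.5667, -0.1266, 0.0697]
tool_rot: [-179.9, 0.0, -8.6]
ft_force: [-0.1, 0.6, -0.2]
finger_gap: 0.0879
```

```bash
python3 go.py .565 -.1345 -.006 -9.3
```

```text
t 21.0 tcp [ 0.5667 -0.1266  0.0697] [-1.7988e+02  4.0000e-02 -8.6400e+00] gap 0.0879 F [-0.1  0.6 -0.2]
rotvec deg [-0.12  0.05  0.66] travel now cm [-0.05  0.82  7.57] after rot [-0.04  0.8   7.57]
```

Request:
apply_moves --rotation '[[0,0,0.66],[0,0,0],[0,0,0],[0,0,0]]' --travel '[[0,0.8,1],[0,0,1],[0,0,0],[0,0,0]]' --jaw '[-1,-1,-1,-1]'

```text
time: 21.4
tcp_pos: [0.5648, -0.1374, 0.0494]
tool_rot: [-180.0, 0.1, -9.5]
ft_force: [-0.4, -0.5, -0.1]
finger_gap: 0.0883
```

```bash
python3 go.py .565 -.1345 -.006 -9.3
```

```text
t 21.4 tcp [ 0.5648 -0.1374  0.0494] [-1.7999e+02  8.0000e-02 -9.4800e+00] gap 0.0883 F [-0.4 -0.5 -0.1]
rotvec deg [-0.01  0.08 -0.18] travel now cm [-0.02 -0.29  5.54] after rot [-0.03 -0.29  5.54]
```

Request:
apply_moves --rotation '[[0,0,-0.2],[0,0,0],[0,0,0],[0,0,0],[0,0,0]]' --travel '[[0,-0.3,1.5],[0,0,2],[0,0,1.5],[0,0,0.5],[0,0,0]]' --jaw '[-1,-1,-1,-1,-1]'

```text
time: 21.9
tcp_pos: [0.5651, -0.1347, -0.006]
tool_rot: [-180.0, 0.1, -9.3]
ft_force: [0.8, -0.4, 0.6]
finger_gap: 0.0883
```

```bash
python3 pic.py pics/r.png 160 130 300 260 5; python3 go.py .565 -.1345 -.006 -9.3
```

```text
t 21.95 tcp [ 0.5657 -0.1349 -0.0052] [ 1.7999e+02  2.0000e-02 -9.3000e+00] gap 0.0888 F [ 0.1  0.4 -0.2]
rotvec deg [ 0.01  0.02 -0.  ] travel now cm [-0.08 -0.03  0.08] after rot [-0.08 -0.03  0.08]
```

View pics/r.png

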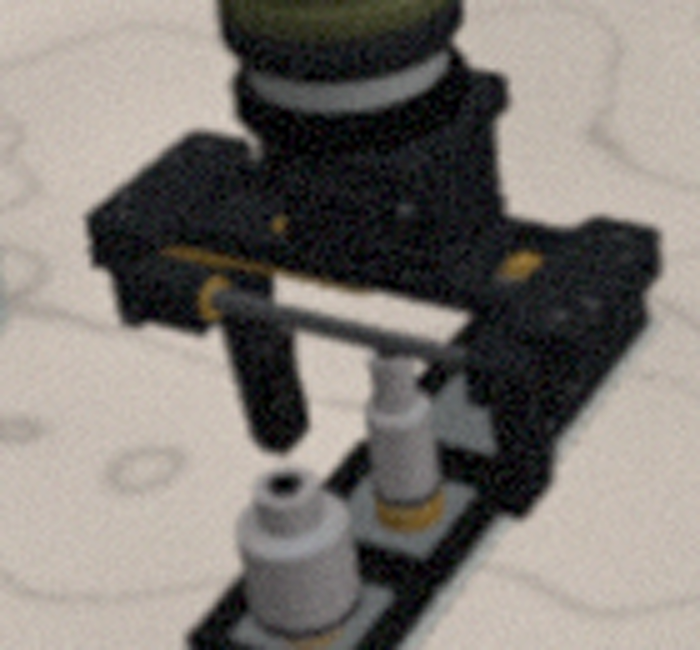

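Jaws straddle the slim lens at (405,450) in the crop, with the nose just below the body and no force. I'll close.

Request:
apply_moves --rotation '[[0,0,0],[0,0,0],[0,0,0],[0,0,0],[0,0,0],[0,0,0],[0,0,0],[0,0,0],[0,0,0]]' --travel '[[0,0,0],[0,0,0],[0,0,0],[0,0,0],[0,0,0],[0,0,0],[0,0,0],[0,0,0],[0,0,0]]' --jaw '[1,1,1,1,1,1,1,1,1]'

```text
time: 22.85
tcp_pos: [0.5658, -0.1349, -0.005]
tool_rot: [180.0, -0.0, -9.3]
ft_force: [0.7, -0.8, 0.1]
finger_gap: 0.0229
```

```bash
python3 go.py .4999 .1937 .065 -8.64
```

```text
t 22.85 tcp [ 0.5658 -0.1349 -0.005 ] [179.99  -0.    -9.3 ] gap 0.0229 F [ 0.7 -0.8  0.1]
rotvec deg [ 0.01 -0.   -0.66] travel now cm [-11.81 -31.37  -7.  ] after rot [-11.45 -31.5   -7.  ]
```

Request:
apply_moves --rotation '[[0,0,0],[0,0,0],[0,0,0],[0,0,0],[0,0,0],[0,0,0],[0,0,0],[0,0,0],[0,0,0],[0,0,0]]' --travel '[[0,0,-0.5],[0,0,-1],[0,0,-1.5],[0,0,-2],[0,0,-2],[0,-1,0],[0,-2,0],[0,-3,0],[0,-3,0],[-1,-3,0]]' --jaw '[1,1,1,1,1,1,1,1,1,1]'

```text
time: 23.85
tcp_pos: [0.5766, -0.0127, 0.0649]
tool_rot: [-180.0, -0.1, -9.3]
ft_force: [0.8, 0.2, -1.3]
finger_gap: 0.0229
```

Request:
apply_moves --rotation '[[0,0,-0.66],[0,0,0],[0,0,0],[0,0,0],[0,0,0],[0,0,0],[0,0,0],[0,0,0],[0,0,0],[0,0,0]]' --travel '[[-1.5,-3,0],[-1.5,-3,0],[-1.5,-3,0],[-1.5,-3,0],[-1.5,-2.8,0],[-1.5,-2,0],[-1,-1.5,0],[-0.5,-1,0],[0,0,0],[0,0,0]]' --jaw '[1,1,1,1,1,1,1,1,1,1]'

```text
time: 24.85
tcp_pos: [0.5013, 0.1912, 0.065]
tool_rot: [180.0, -0.0, -8.7]
ft_force: [-0.6, 0.1, -1.1]
finger_gap: 0.0228
```

```bash
python3 pic.py pics/s.png 340 110 500 270 5;python3 go.py .4999 .1937 -.008 -8.64
```

```text
t 24.9 tcp [0.5015 0.1906 0.065 ] [ 1.7995e+02 -5.0000e-02 -8.7300e+00] gap 0.0229 F [-0.  -0.  -0.6]
rotvec deg [ 0.05 -0.05 -0.09] travel now cm [-0.21 -0.29  7.3 ] after rot [-0.2  -0.29  7.3 ]
```

View pics/s.png

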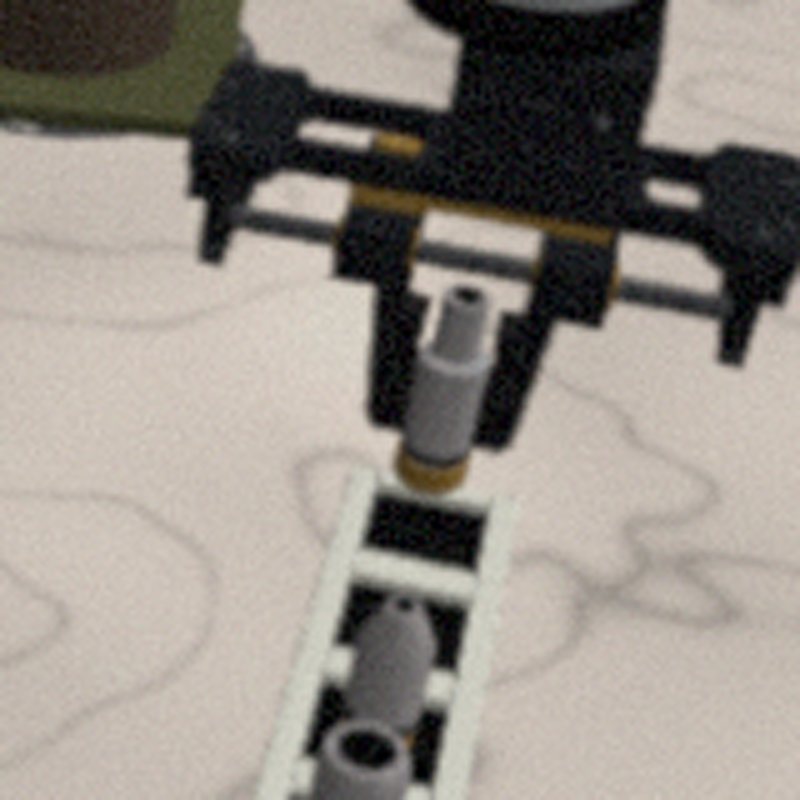

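Slim hangs upright behind the placed cone. I'll lower it.

Request:
apply_moves --rotation '[[0,0,0],[0,0,0],[0,0,0],[0,0,0],[0,0,0],[0,0,0],[0,0,0],[0,0,0]]' --travel '[[-0.2,-0.25,1],[0,0,2],[0,0,2],[0,0,1],[0,0,0.6],[0,0,0.4],[0,0,0],[0,0,0]]' --jaw '[1,1,1,1,1,1,1,1]'

```text
time: 25.7
tcp_pos: [0.4997, 0.1947, -0.0045]
tool_rot: [-180.0, -0.0, -8.6]
ft_force: [-0.9, 0.4, -0.8]
finger_gap: 0.023
```

```bash
python3 go.py .4999 .1937 -.008 -8.64
```

```text
t 25.7 tcp [ 0.4997  0.1947 -0.0045] [-1.7998e+02 -5.0000e-02 -8.6500e+00] gap 0.023 F [-0.9  0.4 -0.8]
rotvec deg [-0.02 -0.05 -0.01] travel now cm [0.04 0.1  0.35] after rot [0.04 0.1  0.35]
```

Request:
apply_moves --rotation '[[0,0,0],[0,0,0],[0,0,0],[0,0,0],[0,0,0]]' --travel '[[0,0.1,0.1],[0,0,0.1],[0,0,0.1],[0,0,0.05],[0,0,0]]' --jaw '[1,1,1,1,1]'

```text
time: 26.2
tcp_pos: [0.4993, 0.1937, -0.0081]
tool_rot: [-180.0, -0.0, -8.6]
ft_force: [-0.8, -0.6, 3.6]
finger_gap: 0.023
```

```bash
python3 go.py .4999 .1937 -.008 -8.64
```

```text
t 26.2 tcp [ 0.4993  0.1937 -0.0081] [-1.7999e+02 -2.0000e-02 -8.6400e+00] gap 0.023 F [-0.8 -0.6  3.6]
rotvec deg [-0.01 -0.02 -0.  ] travel now cm [ 0.06 -0.01 -0.01] after rot [ 0.06 -0.01 -0.01]
```

Fz is +3.6 N, so it's on the floor. I'll release and rise.

Request:
apply_moves --rotation '[[0,0,0],[0,0,0],[0,0,0],[0,0,0],[0,0,0],[0,0,0],[0,0,0],[0,0,0],[0,0,0]]' --travel '[[0,0,0],[0,0,0],[0,0,0],[0,0,0],[0,0,0],[0,0,0],[0,0,0],[0,0,-1],[0,0,-2]]' --jaw '[0.2,0,-0.3,-0.6,-1,-1,-1,-1,-1]'

```text
time: 27.1
tcp_pos: [0.4981, 0.1933, 0.0213]
tool_rot: [179.9, 0.1, -8.6]
ft_force: [-0.2, -0.0, 0.0]
finger_gap: 0.088
```

Request:
apply_moves --rotation '[[0,0,0],[0,0,0],[0,0,0],[0,0,0],[0,0,0],[0,0,0],[0,0,0],[0,0,0],[0,0,0],[0,0,0]]' --travel '[[0,0,-2],[0,0,-2],[0,0,-1.5],[0,0,0],[1,3,0],[1.5,3.5,0],[2,3.5,0],[2,3.5,0],[2,3.5,0],[2,3,0]]' --jaw '[-1,-1,-1,-1,-1,-1,-1,-1,-1,-1]'

```text
time: 28.1
tcp_pos: [0.5726, -0.0223, 0.076]
tool_rot: [180.0, 0.1, -8.7]
ft_force: [0.3, 0.1, 0.4]
finger_gap: 0.0882
```

```bash
python3 pic.py pics/u.png 370 180 460 310 5; python3 go.py .630 -.148 .072 -9.3
```

```text
t 28.15 tcp [ 0.5759 -0.0306  0.0765] [179.65  -0.28  -9.18] gap 0.0879 F [ 3.1 -4.6  0.1]
rotvec deg [ 0.35 -0.28  0.12] travel now cm [ 7.21 10.72  0.55] after rot [ 7.24 10.71  0.45]
```

View pics/u.png

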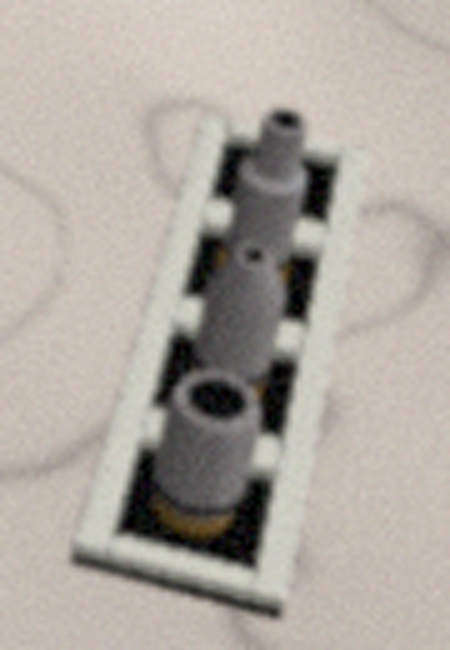

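Three are standing. The nose positions are about (427,204), (421,231) and (413,259). The last one is the wide lens.

Request:
apply_moves --rotation '[[0,0,0.3],[0,0,0],[0,0,0],[0,0,0],[0,0,0],[0,0,0],[0,0,0],[0,0,0]]' --travel '[[1.6,2,0],[1.6,2.5,0],[1.6,2.5,0],[1.5,2,0],[0.9,1,0],[0,0.5,0],[0,0,0],[0,0,0]]' --jaw '[-1,-1,-1,-1,-1,-1,-1,-1]'

```text
time: 28.95
tcp_pos: [0.627, -0.1332, 0.0761]
tool_rot: [-179.9, 0.1, -8.9]
ft_force: [-0.1, -0.1, 0.1]
finger_gap: 0.0884
```

```bash
python3 go.py .630 -.148 -.0115 -9.3
```

```text
t 28.95 tcp [ 0.627  -0.1332  0.0761] [-1.7995e+02  9.0000e-02 -8.8800e+00] gap 0.0884 F [-0.1 -0.1  0.1]
rotvec deg [-0.05  0.09  0.42] travel now cm [0.54 1.42 8.76] after rot [0.54 1.41 8.76]
```

Request:
apply_moves --rotation '[[0,0,0.4],[0,0,0],[0,0,0],[0,0,0],[0,0,0]]' --travel '[[0.3,0.8,0.5],[0.2,0.6,1],[0,0,1],[0,0,0],[0,0,0]]' --jaw '[-1,-1,-1,-1,-1]'

```text
time: 29.45
tcp_pos: [0.6301, -0.1488, 0.0508]
tool_rot: [-180.0, 0.1, -9.3]
ft_force: [-0.5, -0.1, 0.7]
finger_gap: 0.0882
```

```bash
python3 go.py .630 -.148 -.0115 -9.3
```

```text
t 29.45 tcp [ 0.6301 -0.1488  0.0508] [-1.7998e+02  7.0000e-02 -9.3300e+00] gap 0.0882 F [-0.5 -0.1  0.7]
rotvec deg [-0.02  0.07 -0.03] travel now cm [-0.01 -0.08  6.23] after rot [-0.02 -0.08  6.23]
```

Request:
apply_moves --rotation '[[0,0,0],[0,0,0],[0,0,0],[0,0,0],[0,0,0]]' --travel '[[0,-0.1,2],[0,0,2],[0,0,1.7],[0,0,0.5],[0,0,0]]' --jaw '[-1,-1,-1,-1,-1]'

```text
time: 29.95
tcp_pos: [0.6302, -0.1481, -0.0112]
tool_rot: [-180.0, 0.1, -9.3]
ft_force: [0.7, 0.5, 0.2]
finger_gap: 0.0882
```

```bash
python3 pic.py pics/v.png 140 150 280 280 5; python3 go.py .630 -.148 -.0115 -9.3
```

```text
t 30.0 tcp [ 0.6309 -0.1484 -0.0103] [ 1.7999e+02 -1.0000e-02 -9.3300e+00] gap 0.0878 F [-0.8 -0.4 -0.1]
rotvec deg [ 0.01 -0.01 -0.03] travel now cm [-0.09 -0.02  0.12] after rot [-0.09 -0.02  0.12]
```

View pics/v.png

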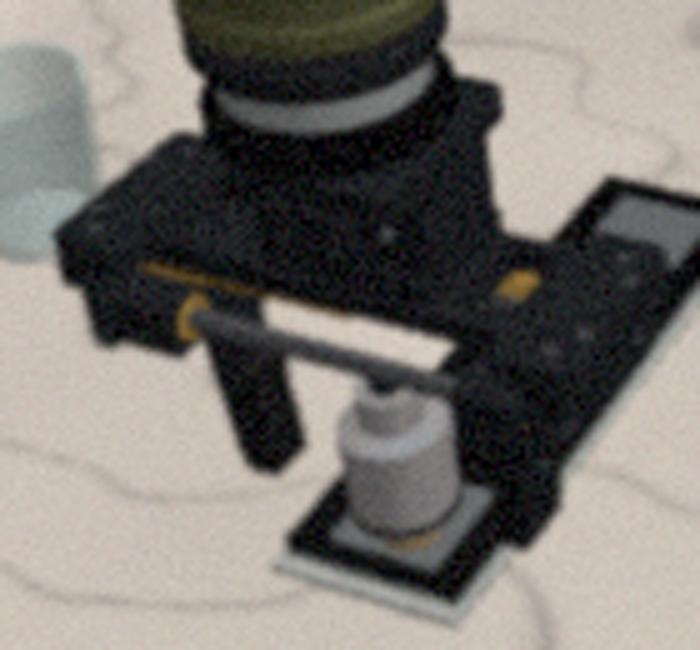

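Jaws straddle the wide lens at (400,460) in the crop. I'll close.

Request:
apply_moves --rotation '[[0,0,0],[0,0,0],[0,0,0],[0,0,0],[0,0,0],[0,0,0],[0,0,0],[0,0,0]]' --travel '[[0,0,0],[0,0,0],[0,0,0],[0,0,0],[0,0,0],[0,0,0],[0,0,0],[0,0,0]]' --jaw '[1,1,1,1,1,1,1,1]'

```text
time: 30.8
tcp_pos: [0.6307, -0.1482, -0.0105]
tool_rot: [-180.0, -0.0, -9.3]
ft_force: [-0.1, -0.3, 0.4]
finger_gap: 0.0371
```

```bash
python3 go.py .4383 .2030 .08 -8.64
```

```text
t 30.8 tcp [ 0.6307 -0.1482 -0.0105] [-180.     -0.     -9.33] gap 0.0371 F [-0.1 -0.3  0.4]
rotvec deg [-0.   -0.   -0.69] travel now cm [-24.68 -31.54  -9.04] after rot [-24.3  -31.84  -9.05]
```

Request:
apply_moves --rotation '[[0,0,0],[0,0,0],[0,0,0],[0,0,0],[0,0,0],[0,0,0],[0,0,0],[0,0,0],[0,0,0],[0,0,0]]' --travel '[[0,0,-0.5],[0,0,-1],[0,0,-1.5],[0,0,-2],[0,0,-2],[0,0,-2],[-1,-1,0],[-1.5,-2,0],[-2.3,-2.5,0],[-2.3,-2.5,0]]' --jaw '[1,1,1,1,1,1,1,1,1,1]'

```text
time: 31.8
tcp_pos: [0.5736, -0.0573, 0.081]
tool_rot: [-180.0, -0.1, -9.4]
ft_force: [0.0, 0.7, -2.3]
finger_gap: 0.037
```

Request:
apply_moves --rotation '[[0,0,-0.69],[0,0,0],[0,0,0],[0,0,0],[0,0,0],[0,0,0],[0,0,0],[0,0,0],[0,0,0],[0,0,0]]' --travel '[[-2.3,-2.5,0],[-2.3,-2.5,0],[-2.3,-2.5,0],[-2.3,-2.5,0],[-2.3,-2.5,0],[-2.3,-2.5,0],[-2,-2.5,0],[-1,-2.5,0],[-0.4,-2,0],[0,-1.5,0]]' --jaw '[1,1,1,1,1,1,1,1,1,1]'

```text
time: 32.8
tcp_pos: [0.4391, 0.203, 0.0807]
tool_rot: [-179.9, -0.0, -8.5]
ft_force: [0.4, 0.7, -1.6]
finger_gap: 0.0366
```

```bash
python3 pic.py pics/w.png 340 90 500 250 5;python3 go.py .4383 .2030 -.0135 -8.64
```

```text
t 32.85 tcp [0.4403 0.206  0.0807] [-1.7972e+02 -1.4000e-01 -8.3500e+00] gap 0.037 F [ 0.3  2.6 -2.3]
rotvec deg [-0.28 -0.14  0.29] travel now cm [-0.17  0.37  9.42] after rot [-0.15  0.33  9.42]
```

View pics/w.png

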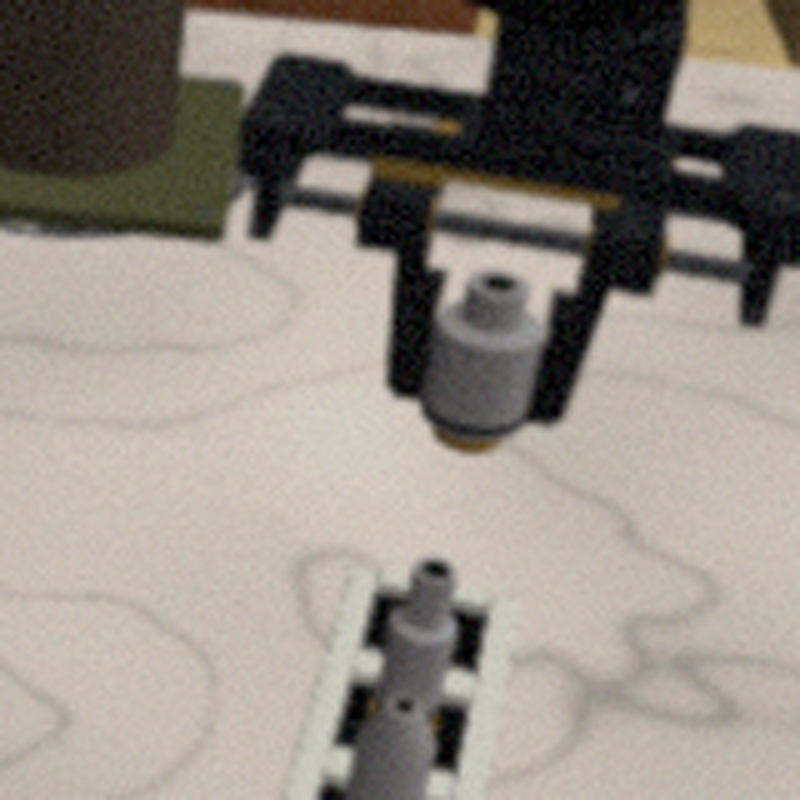

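The wide lens hangs upright behind the tray's near end, and slim's foot shows beyond the first bar, so it is in the second pocket. I'll lower, settling first.

Request:
apply_moves --rotation '[[0,0,0],[0,0,0],[0,0,0],[0,0,0],[0,0,0],[0,0,0]]' --travel '[[0,0,1],[0,0,2],[0,0,2],[0,0,1],[0,0,0],[0,0,0]]' --jaw '[1,1,1,1,1,1]'

```text
time: 33.45
tcp_pos: [0.4395, 0.1998, 0.0197]
tool_rot: [180.0, -0.0, -8.7]
ft_force: [-0.2, 0.7, -2.4]
finger_gap: 0.037
```

```bash
python3 go.py .4383 .2030 -.0135 -8.64
```

```text
t 33.45 tcp [0.4395 0.1998 0.0197] [ 1.7998e+02 -1.0000e-02 -8.7100e+00] gap 0.037 F [-0.2  0.7 -2.4]
rotvec deg [ 0.02 -0.01 -0.07] travel now cm [-0.16 -0.3   3.32] after rot [-0.16 -0.3   3.32]
```

Request:
apply_moves --rotation '[[0,0,0],[0,0,0],[0,0,0],[0,0,0],[0,0,0],[0,0,0]]' --travel '[[-0.15,-0.3,0.8],[0,0,1],[0,0,0.7],[0,0,0.4],[0,0,0],[0,0,0]]' --jaw '[1,1,1,1,1,1]'

```text
time: 34.05
tcp_pos: [0.4382, 0.2036, -0.0096]
tool_rot: [180.0, 0.0, -8.7]
ft_force: [0.6, -0.7, -1.0]
finger_gap: 0.0369
```

```bash
python3 go.py .4383 .2030 -.0135 -8.64
```

```text
t 34.05 tcp [ 0.4382  0.2036 -0.0096] [ 1.7998e+02  1.0000e-02 -8.6600e+00] gap 0.0369 F [ 0.6 -0.7 -1. ]
rotvec deg [ 0.02  0.01 -0.02] travel now cm [0.02 0.06 0.39] after rot [0.02 0.06 0.39]
```

Request:
apply_moves --rotation '[[0,0,0],[0,0,0],[0,0,0],[0,0,0],[0,0,0]]' --travel '[[0,0,0.1],[0,0,0.1],[0,0,0.1],[0,0,0.05],[0,0,0]]' --jaw '[1,1,1,1,1]'

```text
time: 34.55
tcp_pos: [0.4382, 0.2037, -0.013]
tool_rot: [180.0, -0.0, -8.6]
ft_force: [0.6, -0.1, -1.7]
finger_gap: 0.0368
```

```bash
python3 go.py .4383 .2030 -.0135 -8.64; python3 go.py .4383 .2030 -.0135 -8.64
```

```text
t 34.55 tcp [ 0.4382  0.2037 -0.013 ] [179.99  -0.    -8.65] gap 0.0368 F [ 0.6 -0.1 -1.7]
rotvec deg [ 0.01 -0.   -0.01] travel now cm [0.02 0.07 0.05] after rot [0.02 0.07 0.05]
t 34.55 tcp [ 0.4382  0.2037 -0.013 ] [179.99  -0.    -8.65] gap 0.0368 F [ 0.6 -0.1 -1.7]
rotvec deg [ 0.01 -0.   -0.01] travel now cm [0.02 0.07 0.05] after rot [0.02 0.07 0.05]
```

Still hanging, so I'll go another 0.6 mm.

Request:
apply_moves --rotation '[[0,0,0],[0,0,0],[0,0,0]]' --travel '[[0,0,0.03],[0,0,0.03],[0,0,0]]' --jaw '[1,1,1]'

```text
time: 34.85
tcp_pos: [0.4383, 0.2038, -0.0135]
tool_rot: [-180.0, -0.0, -8.6]
ft_force: [-0.0, 0.0, -0.7]
finger_gap: 0.0374
```

Touching lightly: Fz went from -1.7 N to -0.7 N. I'll release, rise and clear away.

Request:
apply_moves --rotation '[[0,0,0],[0,0,0],[0,0,0],[0,0,0],[0,0,0],[0,0,0],[0,0,0],[0,0,0],[0,0,0],[0,0,0]]' --travel '[[0,0,0.02],[0,0,0],[0,0,0],[0,0,0],[0,0,0],[0,0,0],[0,0,0],[0,0,0],[0,0,-1],[0,0,-2]]' --jaw '[1,0.1,0,-0.3,-0.6,-1,-1,-1,-1,-1]'

```text
time: 35.85
tcp_pos: [0.4374, 0.2034, 0.0161]
tool_rot: [179.9, 0.1, -8.7]
ft_force: [0.2, -0.4, 0.5]
finger_gap: 0.0884
```

Request:
apply_moves --rotation '[[0,0,0],[0,0,0],[0,0,0],[0,0,0],[0,0,0],[0,0,0],[0,0,0],[0,0,0],[0,0,0],[0,0,0]]' --travel '[[0,0,-2],[0,0,-2],[0,0,-2],[0,0,-2],[0,0,-1],[0,3,0],[0,3,0],[0,3,0],[0,3,0],[0,3,0]]' --jaw '[-1,-1,-1,-1,-1,-1,-1,-1,-1,-1]'

```text
time: 36.85
tcp_pos: [0.4152, 0.0544, 0.1063]
tool_rot: [180.0, 0.0, -8.6]
ft_force: [1.0, -0.3, 0.8]
finger_gap: 0.0886
```

Request:
apply_moves --rotation '[[0,0,0],[0,0,0],[0,0,0],[0,0,0],[0,0,0],[0,0,0],[0,0,0],[0,0,0],[0,0,0],[0,0,0]]' --travel '[[0,3,0],[0,3,0],[0,3,0],[0,3,0],[0,3,0],[0,3,0],[0,3,0],[0,2,0],[0,1,0],[0,0,0]]' --jaw '[-1,-1,-1,-1,-1,-1,-1,-1,-1,-1]'

```text
time: 37.85
tcp_pos: [0.3793, -0.1828, 0.1063]
tool_rot: [180.0, -0.0, -8.8]
ft_force: [0.0, 1.1, -0.7]
finger_gap: 0.0877
```

```bash
python3 pic.py pics/x.png 370 180 460 310 5; python3 pic.py pics/x2.png 160 110 260 270 4 top; python3 go.py 0.5 0 .1 0
```

```text
t 37.95 tcp [ 0.3797 -0.1808  0.1062] [-1.7996e+02  1.0000e-02 -8.5900e+00] gap 0.0886 F [ 1.   0.5 -0.2]
rotvec deg [-0.04  0.   -8.59] travel now cm [  9.19 -19.67   0.64] after rot [ 12.03 -18.08   0.62]
```

View pics/x.png

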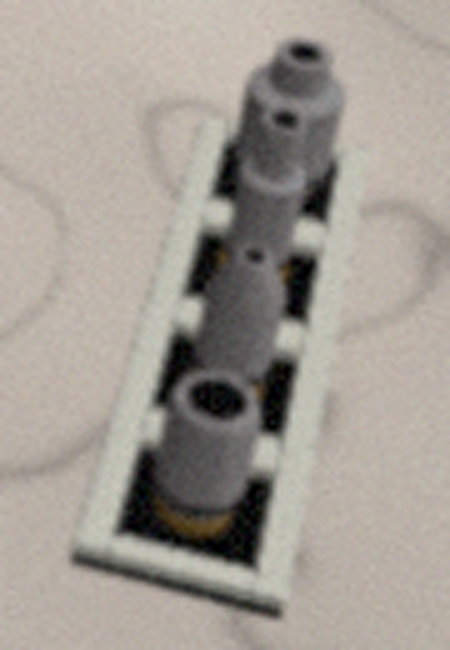

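View pics/x2.png

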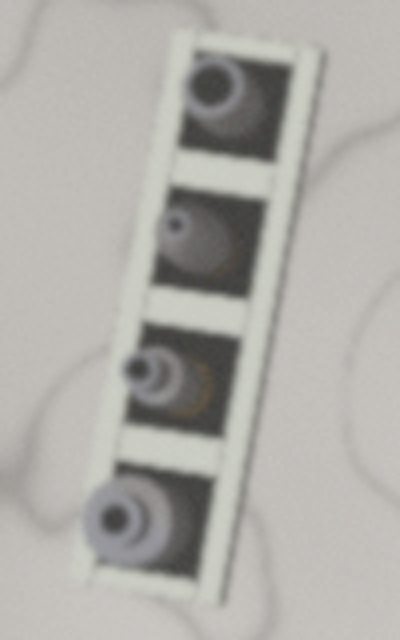

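All four stand in their pockets in the order wide, slim, cone, short from near to far. I'll check positions numerically from both cameras.

```bash
python3 - <<'E'
from h import *
t=read_camera("top");s=read_camera("scene")
P={"short":((213,86),(217,396),.054,3),"cone":((175,224),(255,254),.064,2),"slim":((137,369),(285,118),.078,1),"wide":((115,519),(302,52),.068,0)}
ct=np.array([[.43858,.20426],[.50023,.1948],[.56157,.18549],[.62281,.17605]]);cs=np.array([[.438,.2018],[.4996,.1925],[.5609,.1833],[.6224,.174]])
for n,(a,b,z,k) in P.items():
    A=back(t,np.array(a)/4+[160,110],z)[0,:2];B=back(s,np.array(b)/5+[370,180],z)[0,:2]
    print(n,"top err mm",((A-ct[k])*1e3).round(1),"scene err",((B-cs[k])*1e3).round(1))
E
```

```text
short top err mm [-3.3 -2.4] scene err [-1.5 -0.3]
cone top err mm [-3.1 -0.7] scene err [-0.8  0.7]
slim top err mm [-3.7 -0.6] scene err [-0.5  0. ]
wide top err mm [-2.2 -0.6] scene err [ 1.8 -0. ]
```

All are within 4 mm of the pocket centres, where 14 mm is allowed, and the arm is clear. I'll hand in.

```bash
python3 -c "
from rig import *
print(finish_job())"
```

```text
the job is handed in; nothing more can be done
None
```

I moved all four objectives into the white tray in reverse order and handed the job in at about 38 s. From the near end to the far end they now stand wide, slim, cone, short (they started as short, cone, slim, wide).

- **Last checks:** the final pictures show all four upright, one per pocket, with the gripper open and well clear. Measured at the noses, they are within 2 mm of the pocket centres in the scene camera and about 4 mm in the top camera (14 mm allowed). The cameras disagree by 2–4 mm, about their calibration error.
- **Finger height:** the real fingertips were about 32 mm higher than the reported TCP. The first close therefore missed the short lens without moving it. I opened, worked out the offset from the pictures and used it for every grasp.
- **Setting down:** Fz clearly rose to positive for short and slim before I released them. For wide it only rose slightly. For cone I saw no contact reading, so I went 0.5 mm lower and released without checking the force again.

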